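# Put the fallen oil bottle back into the pull-out rack

### The arm

A 7-joint arm with a two-finger parallel gripper is mounted at the origin on a cart in front of the work surface, level with it; the furniture and walls round the work are solid. World frame = base frame: x ahead of the robot, y to its left, z up, the work surface at z = 0. Lengths are in m, angles in rad, forces in N, time in s.
With the tool pointing down it reaches from about 0.35 to 0.9 m from the base axis. Payload 8.1 kg.
Tool frame: the origin (TCP) lies at the very end of the fingers, on their centre line; the grasp point (between the pads) lies 19 mm behind it; x points along the fingers, z is the direction in which the jaws open and shut, and the axes are right-handed (so a half turn about x gives the same grasp; the last joint's range is limited). The gripper opens to 92 mm and grips with 3 to 60 N. Pads are 19 mm wide; open, the fingers measure 130 mm over their backs; the gripper's body (75 mm by 190 mm) begins 47 mm behind the grasp point.
Start: joints at [1.037, 0.434, 0.025, 1.573, -0.012, 1.134, -0.075], TCP at [0.261, -0.568, 0.227] pointing down, gripper open.
Joint ranges: [-2.62, 2.62], [-0.44, 2.09], [-1.27, 1.32], [0.08, 2.57], [-1.32, 4.46], [0.12, 2], [-2.74, 2.74]. Speed limits (rad/s): [2.22, 2.22, 3.01, 3.01, 3.14, 3.14, 3.14].

### API

Orientations are given as a 3x3 rotation matrix whose columns are the frame's x, y, z axes.
In Python, from workcell import ctrl gives the robot as it stands. The module is installed in compiled form; this text tells all that it offers.
- The arm moves only by the tool arm_command, never from a script. Its argument "motion" is a list that holds one entry, the list of rows, each a list of 5 numbers: the finger opening in cm, from 0 to 9.18, then the shift along the tool's x, y, z in cm, then the turn about the tool's x in degrees. In form: [[[hand, dx, dy, dz, turn], ...]]. A call has 1 to 10 rows; each row shifts and turns the commanded pose from where the row before left it, along the tool's axes as they then stand; what a row does not reach is not made up. A row lasts 1/8 s, in which the tool goes at most 62.5 mm and 10.7 degrees, less where a joint would pass 70% of its speed; a pose out of reach is approached as far as the arm can. A call is refused whole if a number of a shift passes 6.25 or a number of a turn 10.7, either way. A call with a gripper value outside its range is refused whole. The fingers move at their own pace and stop on an object; "grip_force" is the grip in N (left out, the last holds). Time passes only in rows, so rows that do not move let the fingers close. It gives the time, the measured TCP pose, the force and the opening at its end, in the units of the state.
- ctrl.sense(): the state, without advancing time (a new reading comes with each control period).
- ctrl.snapshot(name): name is "side" or "top" or "wrist"; returns a dict with "color" (400x640x3 uint8, blue, green, red), "vfov" (degrees; the focal length in pixels is half the picture's height over the tangent of half this angle, whatever the lens; pixels are square), "cx", "cy" (the principal point, pixels), "dist" ([k1, k2, p1, p2, k3] as OpenCV has them; the pictures are not rectified), "position" and "orientation" of the camera in the world; the wrist camera has in their place "tool_from_camera" (4x4, takes a point from camera to tool coordinates, whose origin is the TCP and whose axes are the tool frame's). Camera axes: x right, y up, looking along -z (the intrinsics and any distortion apply to the point x, -y, -z); pixel columns grow to the right and rows downward; lengths in m; the calibration is good to about 2 mm. A picture is of the moment at which its call begins: read the wrist's pose just before it. There is no depth.
- ctrl.close_job(): hands the job in, once; it reports no verdict.
The state is a dict: "t": time; "q": joint angles; "joint_vel": joint speeds; "joint_efforts": joint torques, N m; "ee_pos": TCP position; "tcp_rot": TCP orientation; "ft_force": force on the tool from outside, world axes, zero at the start; "moment": the same for the moment, N m; "width": finger opening in m.
Only numpy, scipy, OpenCV 4.12 (cv2) and the standard library are available. Lean on these libraries where they do the work, as an engineer would, in place of code of your own. Each camera call takes 0.05 s, during which the arm holds its last target.

### The job

The square oil bottle has fallen over on the worktop. Tip it up on the edge of its foot, keeping the foot on the worktop, and leave it standing there by itself; then put it upright into the empty front bay of the condiment rack, which has to be pulled out for that, let go of the bottle, and slide the rack fully shut. Leave the small herb jar and the mug on its coaster where they are, and do not knock over the salt shaker in the rack.

Things in the scene. Friction and masses are not known exactly. Their poses are not given: they have to be found in the camera images.
- oil_bottle: Dark green square oil bottle, 190 mm long, 0.3 to 0.6 kg, blank label, round steel cap. Origin: centre of its foot face; x axis from foot to cap (upward when it stands), y and z square to its flat sides. Body 56 x 56 mm to x = 122 mm, then a shoulder to the 27 mm neck; cap 30 mm across from x = 154 to 190 mm. Starts lying on a flat side, axis 28 mm up; centre of mass near x = 75 mm
- cap (a point): middle of the bottle's steel cap, on the bottle's axis 170 mm from the foot; axes as the bottle's
- rack: Slim wooden pull-out condiment rack standing fixed on the worktop, 260 mm deep (x), 124 mm wide (y), 222 mm high. Origin: centre of its underside; its -x axis points out of its open front, towards the robot. The roof begins 25 mm behind the front. The tray inside slides out along -x
- tray (a joint): How far the tray is pulled out, in m: 0 shut (its stop), 0.16 fully out; it starts shut or up to 0.03 out. Stays where it is left; needs about 1 to 3 N to move. It carries a wooden front panel 124 mm wide, 14 mm thick, its top 170 mm above the worktop, which covers the front of the rack; the tray's sides are open above low wire rails
- bay (a point): centre of the floor of the empty front bay, moves with the tray, axes as the rack's. Floor 12 mm above the worktop; clear inside 78 mm along x by 74 mm along y, between the front panel and a wire divider; wire side rails reach 49 mm above the worktop. Shut, it lies under the roof; fully out, its centre is 121 mm in front of the rack
- pull (a point): grip point on the tray's handle, moves with the tray: an upright steel bar 12 mm thick, its axis 42 mm in front of the panel's face, from 78 to 182 mm above the worktop; this point is at 170 mm, on the bar's axis. Bar stands on two stems, the upper at 148 mm
- salt: grey-capped glass salt shaker, 44 mm across, 90 mm high, standing loose in the rear bay of the tray; origin at the centre of its foot, z up
- herb_jar: small glass herb jar with a white lid, 47 mm across, 98 mm high, standing loose on the worktop left of the rack; origin at the centre of its foot, z up
- coaster: dark green square coaster, 98 x 98 x 6 mm, loose on the worktop under the mug; origin at the centre of its underside
- mug: cream mug upside down on the coaster, 71 x 106 x 85 mm with its handle; origin at the middle of its underside, z up
There are look-alikes about, which are no part of the job. There is more than one size of the oil_bottle; the job needs the larger.

How it is judged:
By the outcome, as a careful person would: the job done as asked, in the order asked, and still so for the second after the job is handed in, with the robot touching nothing.
It also fails if it takes over 70 s, if anything falls off the work surface, if the arm or the gripper's body presses on something with over 40 N, if the wrist force passes 120 N, or if a joint passes its speed limit or range.

## Working session

There is one attempt and no reset: what is moved stays moved. The work goes in short steps, Python scripts to look and compute and a tool call to move; the robot and the scene stay as the last step left them, time stands still between calls to the robot, and variables do not carry over. Pictures are saved under pics/ and viewed, and the job is handed in when it is done.

Besides the shell and the picture viewer there is one more tool, called after ">>>" in YAML: its name, and indented under it one key for each argument. arm_command: Moves the arm, as the interface text tells. Its arguments: {"type":"object","properties":{"motion":{"type":"array"},"grip_force":{"type":"number"}},"required":["motion"]}

```bash
mkdir -p pics; ls
cat > h.py <<'E'
import numpy as np, cv2
from workcell import ctrl
E
python3 - <<'E'
from h import *
s=ctrl.sense()
print({k:np.round(v,3).tolist() for k,v in s.items()})
import pickle
for n in ["side","top","wrist"]:
    p=ctrl.snapshot(n); pickle.dump(p,open(f'{n}0.pkl','wb'))
    cv2.imwrite(f'pics/{n}0.png',p['color'])
    print(n,{k:np.round(v,4).tolist() for k,v in p.items() if k!='color'})
E
```

```text
pics
{'t': 0.0, 'q': [1.037, 0.435, 0.025, 1.574, -0.012, 1.134, -0.075], 'joint_vel': [-0.0, 0.001, -0.001, 0.002, -0.0, -0.001, 0.0], 'joint_efforts': [0.002, -66.786, 0.986, -31.446, -0.06, 0.043, 0.0], 'ee_pos': [0.261, -0.567, 0.226], 'tcp_rot': [[-0.001, 0.909, 0.417], [0.001, 0.417, -0.909], [-1.0, -0.0, -0.002]], 'ft_force': [-0.443, -0.457, -0.024], 'moment': [-0.022, -0.02, 0.079], 'width': 0.092}
side {'vfov': 52.3451, 'cx': 313.5263, 'cy': 202.4612, 'dist': [-0.0494, 0.0, 0.0, 0.0, 0.0], 'position': [0.5559, -0.8677, 0.5223], 'orientation': [[0.9969, 0.0534, -0.0574], [-0.0741, 0.401, -0.9131], [-0.0257, 0.9145, 0.4037]]}
top {'vfov': 54.6677, 'cx': 319.6911, 'cy': 196.79, 'dist': [-0.024, 0.0, 0.0, 0.0, 0.0], 'position': [0.1273, -0.0748, 0.9612], 'orientation': [[0.2107, 0.8509, -0.4813], [-0.9775, 0.1849, -0.1011], [0.003, 0.4917, 0.8707]]}
wrist {'vfov': 70.9827, 'cx': 316.5791, 'cy': 204.1183, 'dist': [-0.0479, 0.0, 0.0, 0.0, 0.0], 'tool_from_camera': [[0.0001, 0.2654, -0.9641, -0.1579], [0.0002, 0.9641, 0.2654, 0.0725], [1.0, -0.0002, 0.0, 0.0006], [0.0, 0.0, 0.0, 1.0]]}
```

View pics/side0.png

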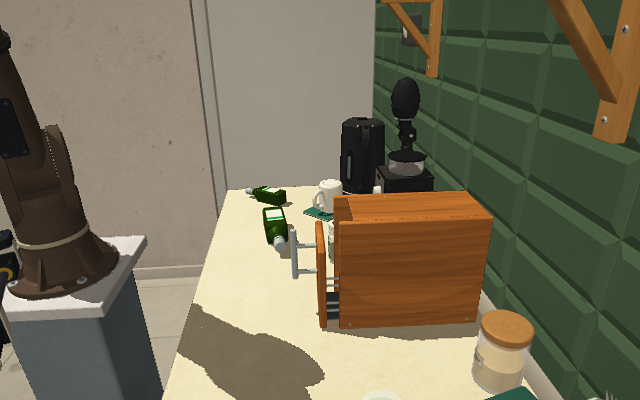

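View pics/top0.png

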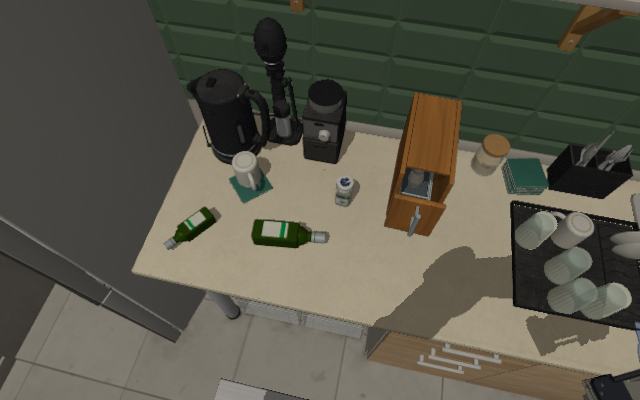

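View pics/wrist0.png

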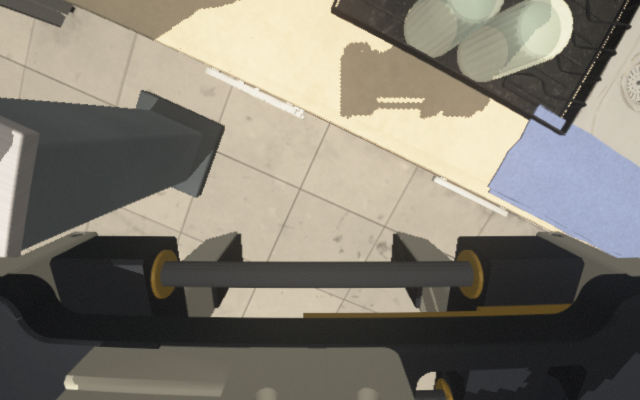

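Side view: the large bottle is at about (275,230), with the rack at (340-490,195-325) and its tray slightly out. Top view: the large bottle runs from its foot at (253,233) to its cap at (327,237). The look-alike is at (190,228), the herb jar at (344,190) and the rack's handle at (414,221). Next I'll measure these positions.

```bash
cat > h.py <<'E'
import numpy as np, cv2, pickle
from workcell import ctrl
def ray(p,uv,tool=None):
    h=p['color'].shape[0]; f=h/2/np.tan(np.radians(p['vfov'])/2)
    K=np.array([[f,0,p['cx']],[0,f,p['cy']],[0,0,1.]])
    n=cv2.undistortPoints(np.array(uv,float).reshape(-1,1,2),K,np.array(p['dist'],float)).reshape(-1,2)
    d=np.c_[n[:,0],-n[:,1],-np.ones(len(n))]
    if 'position' in p: R=np.array(p['orientation']);o=np.array(p['position'])
    else:
        pos,Rt=tool; T=np.array(p['tool_from_camera']); R=Rt@T[:3,:3]; o=Rt@T[:3,3]+pos
    d=d@R.T; return o,d/np.linalg.norm(d,axis=1)[:,None]
def onz(p,uv,z,tool=None):
    o,d=ray(p,uv,tool); return o+d*((z-o[2])/d[:,2])[:,None]
def project(p,X,tool=None):
    h=p['color'].shape[0]; f=h/2/np.tan(np.radians(p['vfov'])/2)
    K=np.array([[f,0,p['cx']],[0,f,p['cy']],[0,0,1.]])
    if 'position' in p: R=np.array(p['orientation']);o=np.array(p['position'])
    else:
        pos,Rt=tool; T=np.array(p['tool_from_camera']); R=Rt@T[:3,:3]; o=Rt@T[:3,3]+pos
    c=(np.atleast_2d(X)-o)@R; c=c*[1,-1,-1]
    return cv2.projectPoints(c,np.zeros(3),np.zeros(3),K,np.array(p['dist'],float))[0].reshape(-1,2)
def tri(p1,a,p2,b):
    o1,d1=ray(p1,[a]);o2,d2=ray(p2,[b]);d1=d1[0];d2=d2[0]
    s=np.linalg.lstsq(np.c_[d1,-d2],o2-o1,rcond=None)[0]
    A=o1+s[0]*d1;B=o2+s[1]*d2
    return (A+B)/2,np.linalg.norm(A-B)
E
python3 - <<'E'
from h import *
top=pickle.load(open('top0.pkl','rb'));side=pickle.load(open('side0.pkl','rb'))
c=top['color'][80:300,130:480]; cv2.imwrite('pics/topz.png',cv2.resize(c,(0,0),fx=2.28,fy=2.28,interpolation=cv2.INTER_CUBIC)) 
c=side['color'][170:340,230:510]; cv2.imwrite('pics/sidez.png',cv2.resize(c,(0,0),fx=2.8,fy=2.8,interpolation=cv2.INTER_CUBIC))
E
```

```text
(no output)
```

View pics/topz.png

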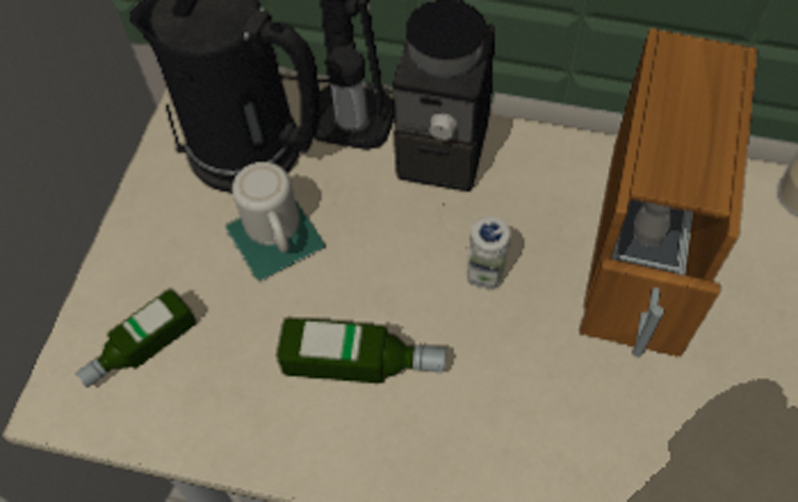

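View pics/sidez.png

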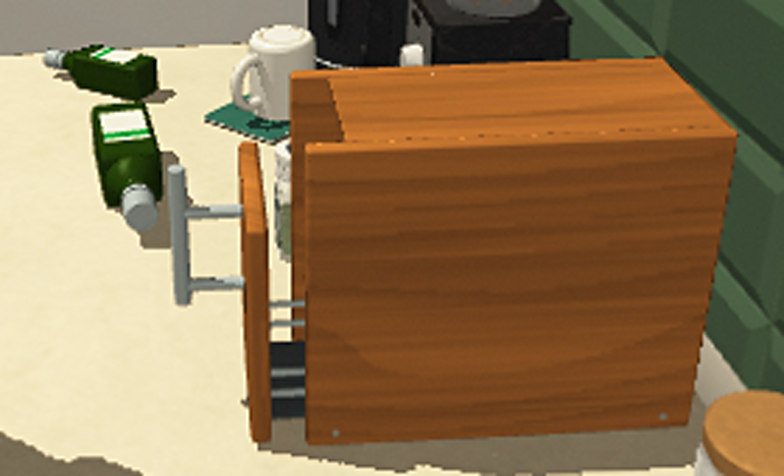

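Run:
```python
from h import *
top=pickle.load(open('top0.pkl','rb'));side=pickle.load(open('side0.pkl','rb'))
T=lambda u,v:(130+(u+.5)/2.28-.5,80+(v+.5)/2.28-.5); S=lambda u,v:(230+(u+.5)/2.8-.5,170+(v+.5)/2.8-.5)
f=lambda a:np.round(a,4).tolist()
print('cap base,tip z28',f(onz(top,[T(414,357),T(447,359)],.028)))
print('cap side z28',f(onz(side,[S(139,207)],.028)))
print('far top edge z56',f(onz(top,[T(288,319),T(383,324)],.056)))
print('near edge z0',f(onz(top,[T(283,374),T(384,382)],.0)), 'z56',f(onz(top,[T(283,374),T(384,382)],.056)))
print('herb lid',f(onz(top,[T(490,231)],.098)),'herb foot~',f(onz(top,[T(484,280)],.0)))
print('pull top z182',f(onz(top,[T(655,294)],.182)), 'pull bottom78',f(onz(top,[T(640,350)],.078)))
print('pulltop side',f(onz(side,[S(176,168)],.182)),f(onz(side,[S(183,302)],.078)))
print('tri pull top',tri(top,T(655,294),side,S(176,168)))
print('panel top front corners z170',f(onz(top,[T(602,272),T(714,294)],.17)), 'side',f(onz(side,[S(256,236)],.170)))
print('panel top bottom corners z0',f(onz(top,[T(582,331),T(682,353)],0.0)))
print('roof front corners',f(onz(top,[T(628,197),T(728,214)],.222)),'roof back',f(onz(top,[T(652,31),T(755,48)],.222)))
print('side roof front right,back right; back left',f(onz(side,[S(306,146),S(735,134),S(660,60)],.222)))
print('side bottom',f(onz(side,[S(306,443),S(688,425)],0)))
```

```text
cap base,tip z28 [[0.5222, 0.03, 0.028], [0.5278, -0.0076, 0.028]]
cap side z28 [[0.524, 0.0114, 0.028]]
far top edge z56 [[0.5258, 0.1777, 0.056], [0.5427, 0.0703, 0.056]]
near edge z0 [[0.4804, 0.1783, 0.0], [0.4958, 0.0603, 0.0]] z56 [[0.4598, 0.1636, 0.056], [0.4743, 0.0524, 0.056]]
herb lid [[0.6647, -0.0285, 0.098]] herb foot~ [[0.6538, -0.0288, 0.0]]
pull top z182 [[0.5747, -0.2076, 0.182]] pull bottom78 [[0.5615, -0.2154, 0.078]]
pulltop side [[0.5576, -0.2143, 0.182]] [[0.5576, -0.2129, 0.078]]
tri pull top (array([ 0.56462518, -0.20855096,  0.18366642]), np.float64(0.0162452546866216))
panel top front corners z170 [[0.5956, -0.1539, 0.17], [0.5943, -0.2684, 0.17]] side [[0.6028, -0.2845, 0.17]]
panel top bottom corners z0 [[0.61, -0.157, -0.0], [0.6065, -0.2772, -0.0]]
roof front corners [[0.6569, -0.1641, 0.222], [0.6579, -0.2643, 0.222]] roof back [[0.8905, -0.1675, 0.222], [0.8899, -0.2837, 0.222]]
side roof front right,back right; back left [[0.6343, -0.2727, 0.222], [0.8883, -0.2894, 0.222], [0.8917, -0.1733, 0.222]]
side bottom [[0.6344, -0.2729, 0.0], [0.8938, -0.2846, 0.0]]
```

>>> arm_command:
  motion:
    - [[9.18,0,4.0,-3.47,0],[9.18,0,4.0,-3.47,0],[9.18,0,4.0,-3.47,0],[9.18,0,4.0,-3.47,0],[9.18,0,4.0,-3.47,0],[9.18,0,4.0,-3.47,0],[9.18,0,4.0,-3.47,0],[9.18,0,4.0,-3.47,0],[9.18,0,4.0,-3.47,0],[9.18,0,4.0,-3.47,0]]

```text
t: 1.4
ee_pos: [0.4799, -0.0841, 0.2267]
tcp_rot: [[0.0, 0.909, 0.417], [-0.0, 0.417, -0.909], [-1.0, 0.0, 0.0]]
ft_force: [1.2, -0.5, 0.5]
width: 0.0919
```

>>> arm_command:
  motion:
    - [[9.18,0,0,0,-10.5],[9.18,0,0,0,-10.5],[9.18,0,0,0,-10.5],[9.18,0,0,0,-10.5],[9.18,0,0,0,-10.5],[9.18,0,0,0,-10.5],[9.18,0,0,0,-10.5],[9.18,0,0,0,0]]

```text
t: 2.4
ee_pos: [0.4794, -0.0857, 0.2265]
tcp_rot: [[-0.0, -0.141, 0.99], [0.0, 0.99, 0.141], [-1.0, 0.0, -0.0]]
ft_force: [-0.9, 0.7, -0.0]
width: 0.0923
```

```bash
cat >> h.py <<'E'
def st():
    s=ctrl.sense(); R=np.array(s['tcp_rot']); p=np.array(s['ee_pos'])
    print('t',s['t'],'p',np.round(p,4),'yaw z',round(np.degrees(np.arctan2(R[1,2],R[0,2])),2),'down',np.round(R[:,0],3),'F',np.round(s['ft_force'],1),'w',round(s['width'],4),'q',np.round(s['q'],2))
    return p,R
def shift(target,R,p): # cm in tool axes
    return np.round((R.T@(np.array(target)-p))*100,2)
def shot(n,f,tool=True):
    p=ctrl.snapshot(n); cv2.imwrite(f'pics/{f}.png',p['color']); pickle.dump(p,open(f+'.pkl','wb')); return p
E
python3 - <<'E'
from h import *
p,R=st(); w=shot('wrist','w1'); pickle.dump((p,R),open('w1t.pkl','wb'))
print(shift([.525,.012,.1],R,p))
print(project(w,[[.525,.012,.028],[.501,.18,.028]],(p,R)))
E
```

```text
t 2.4 p [ 0.4794 -0.0857  0.2265] yaw z 8.1 down [-0.  0. -1.] F [-0.9  0.7 -0. ] w 0.0923 q [ 0.45  0.25 -0.46  1.87  0.13  1.05  0.08]
[12.65  9.03  5.9 ]
[[364.09254521 111.0976683 ]
 [369.24280265 -48.48822156]]
```

View pics/w1.png

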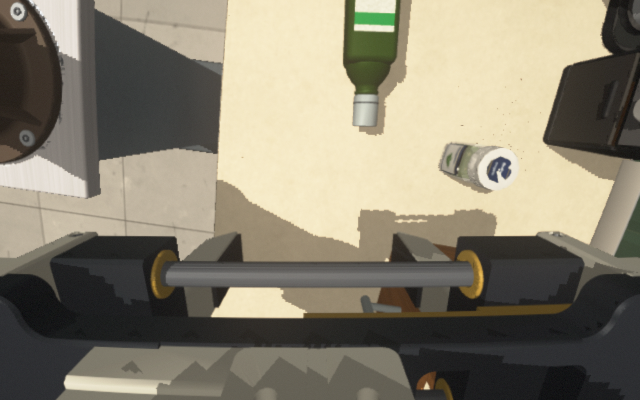

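The wrist view shows the cap at about (365,111), where I predicted (364,111), and the bottle axis lines up with the tool's y axis. Descending onto the cap.

>>> arm_command:
  motion:
    - [[7,2,3,2,0],[7,2.5,3,2,0],[7,3,3,1.9,0],[7,4,0,0,0],[7,4,0,0,0],[7,3,0,0,0],[7,2,0,0,0],[7,1.2,0,0,0],[7,0,0,0,0]]

```text
t: 3.58
ee_pos: [0.5248, 0.0118, 0.0093]
tcp_rot: [[-0.001, -0.141, 0.99], [-0.0, 0.99, 0.141], [-1.0, -0.0, -0.001]]
ft_force: [-0.4, 0.7, 1.0]
width: 0.0701
```

Run:
```python
from h import *
p,R=st(); w=shot('wrist','w2'); 
for n in ['side','top']: shot(n,n+'2')
t=cv2.imread('pics/top2.png')[180:300,200:400]
cv2.imwrite('pics/top2z.png',cv2.resize(t,(0,0),fx=3.5,fy=3.5))
```

```text
t 3.575 p [0.5248 0.0118 0.0093] yaw z 8.08 down [-0.001 -0.    -1.   ] F [-0.4  0.7  1. ] w 0.0701 q [ 0.16  0.6  -0.38  2.    0.37  0.61 -0.34]
```

View pics/w2.png

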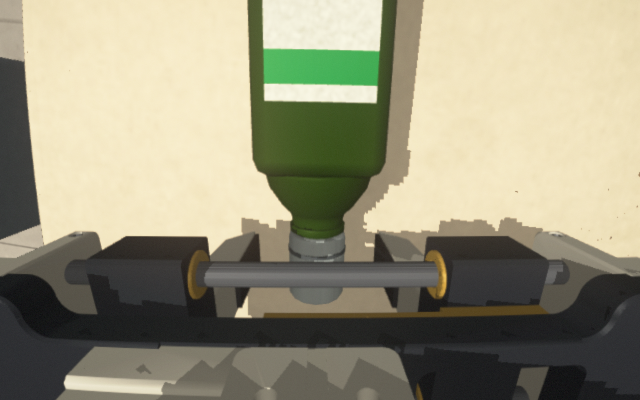

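View pics/top2z.png

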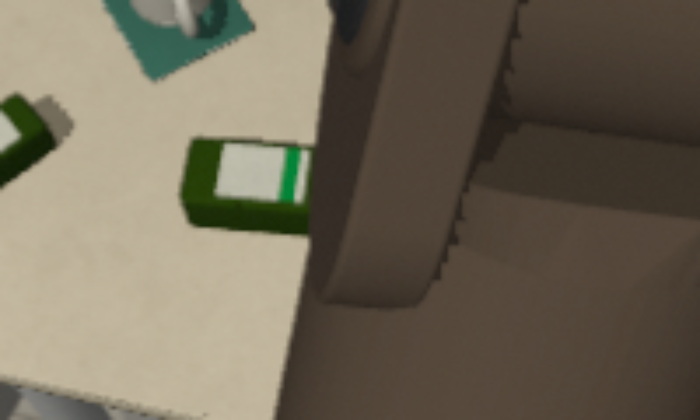

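Run:
```python
import numpy as np
th=np.radians([0,6,12,18,24,30,36,42,48,54,60,65,70,75,80,85,90])
r=17*np.cos(th)-2.8*np.sin(th);h=17*np.sin(th)+2.8*np.cos(th)
print(np.round(np.c_[np.degrees(th[1:]),-np.diff(h),-np.diff(r),h[1:],r[1:]],2))
```

```text
[[ 6.000e+00 -1.760e+00  3.900e-01  4.560e+00  1.661e+01]
 [ 1.200e+01 -1.710e+00  5.700e-01  6.270e+00  1.605e+01]
 [ 1.800e+01 -1.640e+00  7.400e-01  7.920e+00  1.530e+01]
 [ 2.400e+01 -1.560e+00  9.100e-01  9.470e+00  1.439e+01]
 [ 3.000e+01 -1.450e+00  1.070e+00  1.092e+01  1.332e+01]
 [ 3.600e+01 -1.330e+00  1.210e+00  1.226e+01  1.211e+01]
 [ 4.200e+01 -1.200e+00  1.350e+00  1.346e+01  1.076e+01]
 [ 4.800e+01 -1.050e+00  1.470e+00  1.451e+01  9.290e+00]
 [ 5.400e+01 -8.900e-01  1.570e+00  1.540e+01  7.730e+00]
 [ 6.000e+01 -7.200e-01  1.650e+00  1.612e+01  6.080e+00]
 [ 6.500e+01 -4.700e-01  1.430e+00  1.659e+01  4.650e+00]
 [ 7.000e+01 -3.400e-01  1.460e+00  1.693e+01  3.180e+00]
 [ 7.500e+01 -2.100e-01  1.490e+00  1.715e+01  1.700e+00]
 [ 8.000e+01 -8.000e-02  1.500e+00  1.723e+01  1.900e-01]
 [ 8.500e+01  5.000e-02  1.500e+00  1.718e+01 -1.310e+00]
 [ 9.000e+01  1.800e-01  1.490e+00  1.700e+01 -2.800e+00]]
```

>>> arm_command:
  motion:
    - [[1.5,0,0,0,0],[1.5,0,0,0,0],[1.5,0,0,0,0],[1.5,0,0,0,0],[1.5,0,0,0,0],[1.5,0,0,0,0]]
  grip_force: 12

```text
t: 4.47
ee_pos: [0.5251, 0.0118, 0.0097]
tcp_rot: [[-0.0, -0.142, 0.99], [-0.0, 0.99, 0.142], [-1.0, -0.0, -0.0]]
ft_force: [-0.2, -0.1, 0.6]
width: 0.0293
```

>>> arm_command:
  motion:
    - [[1.5,-0.9,0.15,0,0],[1.5,-0.86,0.24,0,0],[1.5,-1.71,0.57,0,0],[1.5,-1.64,0.74,0,0],[1.5,-1.56,0.91,0,0],[1.5,-1.45,1.07,0,0],[1.5,-1.33,1.21,0,0],[1.5,-1.2,1.35,0,0],[1.5,0,0,0,0]]

```text
t: 5.6
ee_pos: [0.5166, 0.0753, 0.1173]
tcp_rot: [[0.002, -0.144, 0.99], [0.001, 0.99, 0.144], [-1.0, 0.0, 0.002]]
ft_force: [0.4, -0.4, -0.2]
width: 0.0294
```

Run:
```python
from h import *
p,R=st(); shot('wrist','w3'); shot('side','side3');shot('top','top3')
t=cv2.imread('pics/side3.png')[120:300,180:380]
t=cv2.resize(t,(0,0),fx=2.5,fy=2.5)
u=cv2.imread('pics/top3.png')[180:300,200:330]
cv2.imwrite('pics/m3.png',np.hstack([t,cv2.resize(u,(300,450))[:,:]]))
```

```text
t 5.6 p [0.5166 0.0753 0.1173] yaw z 8.3 down [ 0.002  0.001 -1.   ] F [ 0.4 -0.4 -0.2] w 0.0294 q [ 0.11  0.44 -0.47  1.92  0.26  0.84 -0.36]
```

View pics/w3.png

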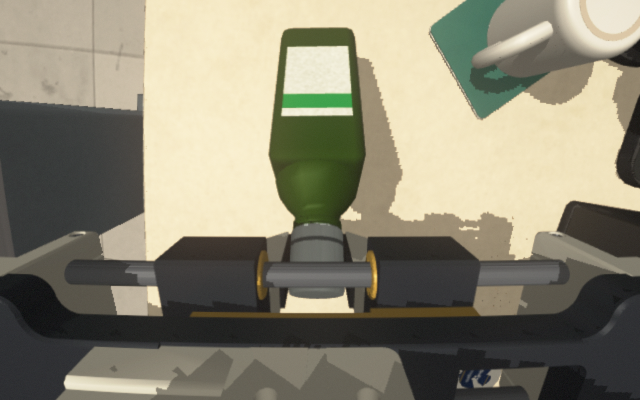

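View pics/m3.png

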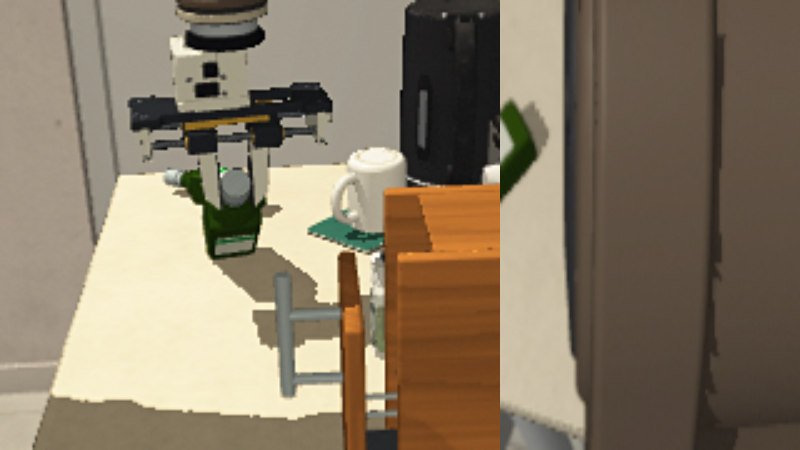

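Run:
```python
from h import *
p,R=st(); w=pickle.load(open('w3.pkl','rb')); sd=pickle.load(open('side3.pkl','rb'))
g=p+R@[-.019,0,0]; d=-R[:,1]; lat=R[:,2]; up=np.array([0,0,1.])
for th in [25,36,40,42,44]:
    a=np.radians(th); ax=d*np.cos(a)+up*np.sin(a); n=-d*np.sin(a)+up*np.cos(a)
    foot=g-.17*ax
    topc=[foot+n*.028+lat*s for s in(-.028,.028)]; sh=[foot+.122*ax+n*.028+lat*s for s in(-.028,.028)]
    print(th,'lowest z',(foot-n*.028)[2].round(4),project(w,topc+sh,(p,R)).round().tolist())
```

```text
t 5.75 p [0.5163 0.0734 0.1159] yaw z 8.16 down [-0. -0. -1.] F [ 1.4 -0.9 -0. ] w 0.0298 q [ 0.11  0.44 -0.47  1.93  0.26  0.84 -0.36]
25 lowest z 0.0376 [[265.0, -42.0], [363.0, -42.0], [255.0, 161.0], [373.0, 161.0]]
36 lowest z 0.0123 [[274.0, 3.0], [356.0, 3.0], [259.0, 159.0], [369.0, 159.0]]
40 lowest z 0.0041 [[276.0, 18.0], [354.0, 18.0], [261.0, 159.0], [367.0, 159.0]]
42 lowest z 0.0003 [[277.0, 25.0], [353.0, 25.0], [262.0, 160.0], [367.0, 160.0]]
44 lowest z -0.0034 [[278.0, 32.0], [352.0, 32.0], [262.0, 160.0], [366.0, 160.0]]
```

In the wrist view the foot's upper edge is at row 28 and columns 281-355. That matches a tilt of about 42° with the foot edge on the table, so I'll continue the arc.

>>> arm_command:
  motion:
    - [[1.5,-1.05,1.47,0,0],[1.5,-0.89,1.57,0,0],[1.5,-0.72,1.65,0,0],[1.5,-0.47,1.43,0,0],[1.5,-0.34,1.46,0,0],[1.5,-0.21,1.49,0,0],[1.5,-0.08,1.5,0,0],[1.5,0,0,0,0]]

```text
t: 6.75
ee_pos: [0.5012, 0.1808, 0.1544]
tcp_rot: [[0.001, -0.145, 0.989], [0.002, 0.989, 0.145], [-1.0, 0.002, 0.001]]
ft_force: [0.7, -0.0, 6.7]
width: 0.0294
```

Run:
```python
from h import *
p,R=st(); shot('wrist','w4'); shot('side','side4');shot('top','top4')
t=cv2.imread('pics/side4.png')[80:260,180:340]
t=cv2.resize(t,(0,0),fx=2.5,fy=2.5)
u=cv2.imread('pics/wrist4.png') if 0 else cv2.imread('pics/w4.png')[:300,200:440]
cv2.imwrite('pics/m4.png',np.hstack([t,cv2.resize(u,(360,450))]))
```

```text
t 6.75 p [0.5012 0.1808 0.1544] yaw z 8.32 down [ 0.001  0.002 -1.   ] F [ 0.7 -0.   6.7] w 0.0294 q [-0.07  0.41 -0.5   1.86  0.24  0.93 -0.53]
```

View pics/m4.png

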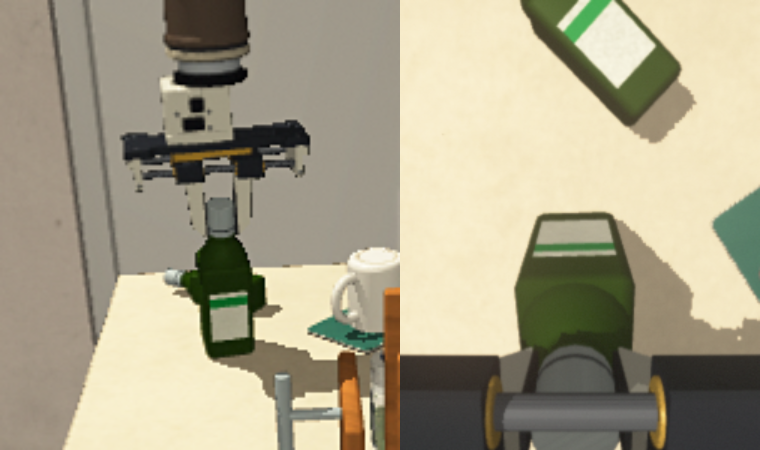

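View pics/top4.png

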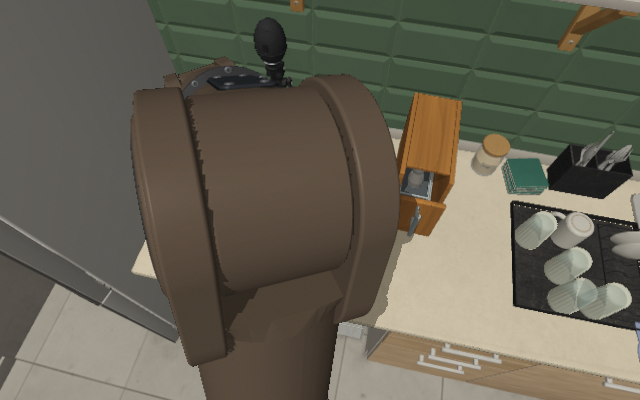

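>>> arm_command:
  motion:
    - [[1.5,-0.05,0.75,0,0],[1.5,0,0.75,0,0],[1.5,0.03,0.75,0,0],[1.5,0.08,0.74,0,0],[1.5,0,0,0,0],[1.5,0,0,0,0]]

```text
t: 7.65
ee_pos: [0.4969, 0.2081, 0.1531]
tcp_rot: [[-0.0, -0.142, 0.99], [0.0, 0.99, 0.142], [-1.0, 0.0, -0.0]]
ft_force: [0.8, 1.3, 2.3]
width: 0.0294
```

Run:
```python
from h import *
p,R=st(); shot('wrist','w5'); shot('side','side5')
t=cv2.imread('pics/side5.png')[80:260,180:340]
t=cv2.resize(t,(0,0),fx=2.5,fy=2.5)
u=cv2.imread('pics/w5.png')[:300,200:440]
cv2.imwrite('pics/m5.png',np.hstack([t,cv2.resize(u,(360,450))]))
```

```text
t 7.65 p [0.4969 0.2081 0.1531] yaw z 8.19 down [-0.  0. -1.] F [0.8 1.3 2.3] w 0.0294 q [-0.12  0.42 -0.51  1.84  0.25  0.94 -0.59]
```

View pics/m5.png

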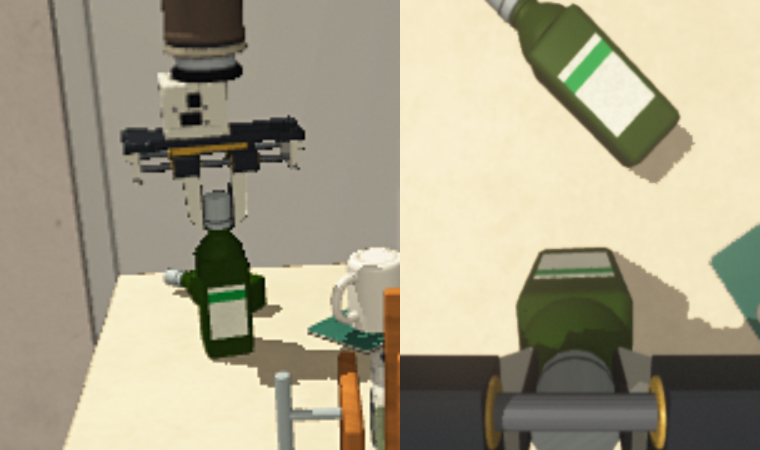

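Run:
```python
from h import *
p,R=st(); w=pickle.load(open('w5.pkl','rb'));sd=pickle.load(open('side5.pkl','rb'))
g=p+R@[-.019,0,0]; d=-R[:,1]; lat=R[:,2]; up=np.array([0,0,1.])
for th in [80,84,87,90]:
  for L in [.170,.172]:
    a=np.radians(th); ax=d*np.cos(a)+up*np.sin(a); n=-d*np.sin(a)+up*np.cos(a)
    foot=g-L*ax
    topc=[foot+n*.028+lat*s for s in(-.028,.028)]; sh=[foot+.122*ax+n*.028+lat*s for s in(-.028,.028)]
    nb=[foot-n*.028+lat*s for s in(-.028,.028)]
    print(th,L,'lowest z',min((foot-n*.028)[2],(foot+n*.028)[2]).round(4),'wrist',project(w,topc+sh,(p,R)).round().tolist(),'side foot edge',project(sd,nb).round(1).tolist())
im=cv2.imread('pics/w5.png')[130:260,260:380]; cv2.imwrite('pics/w5z.png',cv2.resize(im,(0,0),fx=5,fy=4.5))
im=cv2.imread('pics/side5.png')[130:240,240:310]; cv2.imwrite('pics/s5z.png',cv2.resize(im,(0,0),fx=5,fy=5))
```

```text
t 7.75 p [0.4969 0.2079 0.1531] yaw z 8.17 down [-0.  0. -1.] F [0.7 1.1 1.4] w 0.0298 q [-0.12  0.42 -0.51  1.84  0.25  0.94 -0.59]
80 0.17 lowest z -0.0001 wrist [[289.0, 141.0], [342.0, 141.0], [272.0, 183.0], [357.0, 183.0]] side foot edge [[261.2, 220.3], [280.2, 218.0]]
80 0.172 lowest z -0.0021 wrist [[289.0, 141.0], [342.0, 141.0], [272.0, 181.0], [357.0, 181.0]] side foot edge [[261.2, 220.8], [280.2, 218.6]]
84 0.17 lowest z 0.0002 wrist [[289.0, 152.0], [341.0, 152.0], [273.0, 186.0], [357.0, 186.0]] side foot edge [[261.6, 222.0], [280.8, 219.7]]
84 0.172 lowest z -0.0018 wrist [[290.0, 151.0], [341.0, 151.0], [273.0, 185.0], [356.0, 185.0]] side foot edge [[261.6, 222.5], [280.8, 220.3]]
87 0.17 lowest z 0.0009 wrist [[290.0, 160.0], [341.0, 160.0], [273.0, 189.0], [356.0, 189.0]] side foot edge [[261.9, 223.1], [281.2, 220.8]]
87 0.172 lowest z -0.0011 wrist [[290.0, 159.0], [341.0, 159.0], [274.0, 189.0], [356.0, 189.0]] side foot edge [[261.9, 223.7], [281.2, 221.4]]
90 0.17 lowest z 0.0021 wrist [[290.0, 168.0], [341.0, 168.0], [274.0, 192.0], [356.0, 192.0]] side foot edge [[262.2, 224.0], [281.6, 221.7]]
90 0.172 lowest z 0.0001 wrist [[290.0, 167.0], [341.0, 167.0], [274.0, 192.0], [355.0, 192.0]] side foot edge [[262.2, 224.7], [281.7, 222.3]]
```

View pics/w5z.png

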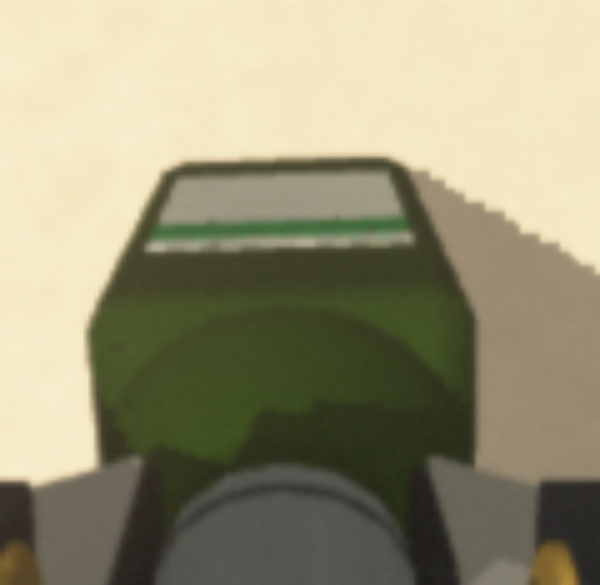

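View pics/s5z.png

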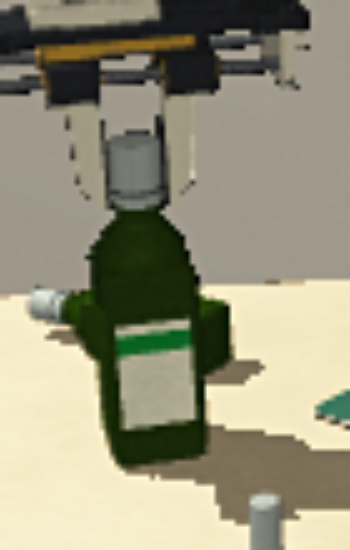

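>>> arm_command:
  motion:
    - [[3.4,0,0,0,0],[4.5,0,0,0,0],[7,0,0,0,0],[7,0,0,0,0],[7,-3,0,0,0],[7,-4,0,0,0],[7,-3,0,0,0],[7,0,0,0,0]]

```text
t: 8.75
ee_pos: [0.4981, 0.2087, 0.2556]
tcp_rot: [[0.004, -0.142, 0.99], [0.002, 0.99, 0.142], [-1.0, 0.001, 0.004]]
ft_force: [0.1, -0.2, -0.8]
width: 0.0701
```

Run:
```python
from h import *
p,R=st(); w=shot('wrist','w6');pickle.dump((p,R),open('w6t.pkl','wb')); shot('side','side6')
t=cv2.imread('pics/side6.png')[80:260,180:340]
t=cv2.resize(t,(0,0),fx=2.5,fy=2.5)
u=cv2.imread('pics/w6.png')[:300,200:440]
cv2.imwrite('pics/m6.png',np.hstack([t,cv2.resize(u,(360,450))]))
```

```text
t 8.75 p [0.4981 0.2087 0.2556] yaw z 8.17 down [ 0.004  0.002 -1.   ] F [ 0.1 -0.2 -0.8] w 0.0701 q [-0.09  0.32 -0.53  1.71  0.18  1.15 -0.53]
```

View pics/m6.png

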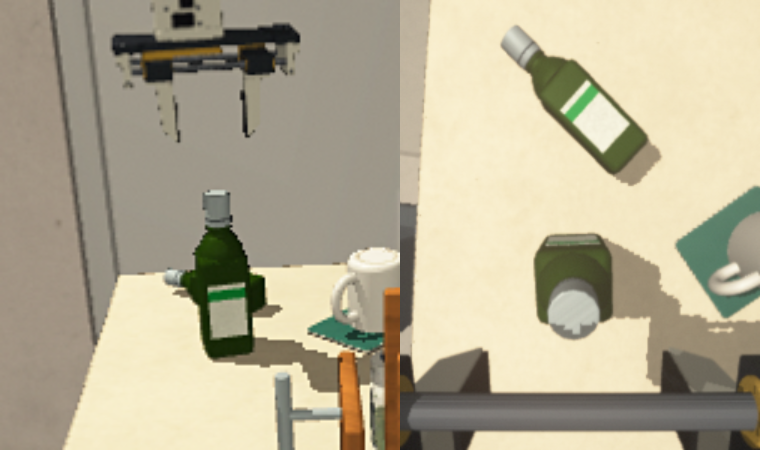

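>>> arm_command:
  motion:
    - [[9.18,0,-3,0,0],[9.18,0,-5,0,0],[9.18,0,-5,0,0],[9.18,0,-5,0,0],[9.18,0,-5,0,0],[9.18,0,-5,0,0],[9.18,0,-5,0,0],[9.18,0,-5,0,0],[9.18,0,-4.6,0,0]]

```text
t: 9.98
ee_pos: [0.5569, -0.2157, 0.2517]
tcp_rot: [[-0.002, -0.142, 0.99], [0.0, 0.99, 0.142], [-1.0, 0.001, -0.002]]
ft_force: [1.2, 0.3, 0.7]
width: 0.0918
```

>>> arm_command:
  motion:
    - [[7,0,0,0,10.1],[7,0,0,0,10.1],[7,0,0,0,10.1],[7,0,0,0,10.1],[7,0,0,0,10.1],[7,0,0,0,10.1],[7,0,0,0,10.1],[7,0,0,0,10.1],[7,0,0,0,10.1],[7,0,0,0,10.1]]

```text
t: 11.22
ee_pos: [0.5568, -0.2137, 0.2516]
tcp_rot: [[-0.003, 0.998, -0.055], [0.0, -0.055, -0.998], [-1.0, -0.003, -0.0]]
ft_force: [0.9, -1.0, 0.3]
width: 0.0702
```

Run:
```python
from h import *
w=pickle.load(open('w6.pkl','rb'));t=pickle.load(open('w6t.pkl','rb'))
print('cap top',onz(w,[[316,205.3]],.19,t))
p,R=st(); w=shot('wrist','w7');pickle.dump((p,R),open('w7t.pkl','wb')); shot('side','side7')
print(project(w,[[.558,-.213,.182],[.558,-.213,.078]],(p,R)))
```

```text
cap top [[0.49796371 0.21738116 0.19      ]]
t 11.225 p [ 0.5568 -0.2137  0.2516] yaw z -93.16 down [-0.003  0.    -1.   ] F [ 0.9 -1.   0.3] w 0.0702 q [ 0.27  0.37  0.01  1.61 -0.    1.17 -1.35]
[[315.76428759 214.00904662]
 [316.03414374 187.97774533]]
```

View pics/w7.png

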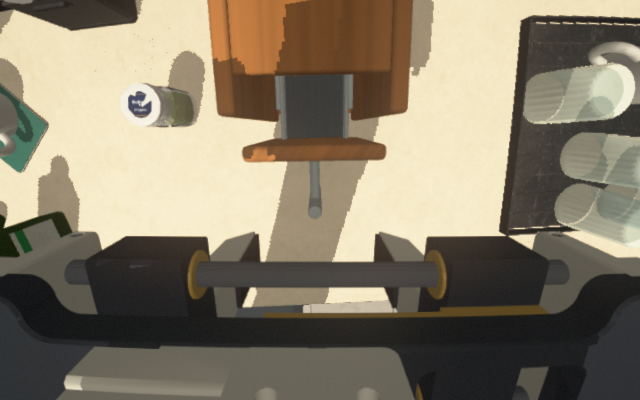

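View pics/side7.png

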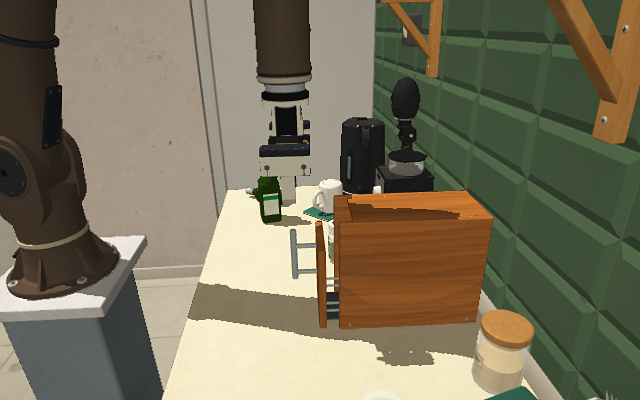

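The bar's top is at about (315,212), and I predicted (316,214). Descending and gripping it.

>>> arm_command:
  motion:
    - [[7,3,0,0,0],[7,3,0.1,0,0],[7,2.5,0.1,0,0],[7,1.2,0,0,0],[7,0,0,0,0],[0.5,0,0,0,0],[0.5,0,0,0,0],[0.5,0,0,0,0],[0.5,0,0,0,0],[0.5,0,0,0,0]]
  grip_force: 25

```text
t: 12.58
ee_pos: [0.5596, -0.2139, 0.1563]
tcp_rot: [[0.0, 0.999, -0.049], [-0.0, -0.049, -0.999], [-1.0, 0.0, 0.0]]
ft_force: [0.3, -0.0, 0.2]
width: 0.0247
```

>>> arm_command:
  motion:
    - [[0.5,0,0,0,0],[0.5,0,0,0,0],[0.5,0,-0.5,0,0],[0.5,0,-1,0,0],[0.5,0,0,0,0]]

```text
t: 13.2
ee_pos: [0.5439, -0.2115, 0.1562]
tcp_rot: [[-0.001, 0.999, -0.048], [0.002, -0.048, -0.999], [-1.0, -0.001, -0.002]]
ft_force: [-0.8, 5.1, 1.4]
width: 0.011
```

>>> arm_command:
  motion:
    - [[0.5,0,-1.5,-0.1,0],[0.5,0,-1.5,0,0],[0.5,0,-1.5,0,0],[0.5,0,-1.5,0,0],[0.5,0,-1.5,0,0],[0.5,0,-1.5,0,0],[0.5,0,-1.5,0,0],[0.5,0,-1,0,0],[0.5,0,-0.5,0,0],[0.5,0,0,0,0]]

```text
t: 14.45
ee_pos: [0.424, -0.2069, 0.1562]
tcp_rot: [[-0.001, 0.999, -0.05], [-0.001, -0.05, -0.999], [-1.0, -0.001, 0.001]]
ft_force: [-0.9, -3.8, -4.6]
width: 0.0113
```

Run:
```python
from h import *
p,R=st(); shot('wrist','w8');pickle.dump((p,R),open('w8t.pkl','wb')); shot('side','side8');shot('top','top8')
```

```text
t 14.45 p [ 0.424  -0.2069  0.1562] yaw z -92.87 down [-0.001 -0.001 -1.   ] F [-0.9 -3.8 -4.6] w 0.0113 q [ 0.34  0.27  0.    2.02  0.    0.85 -1.28]
```

View pics/w8.png

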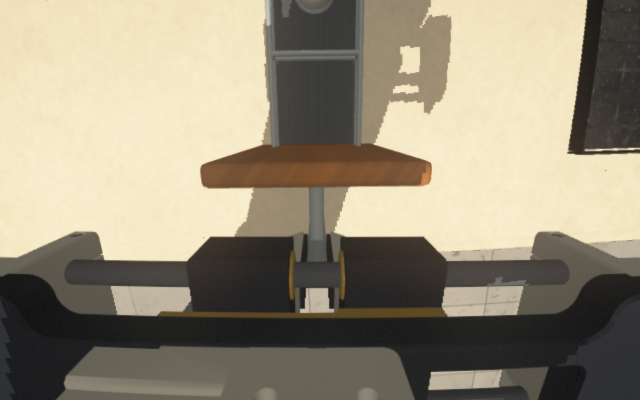

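View pics/side8.png

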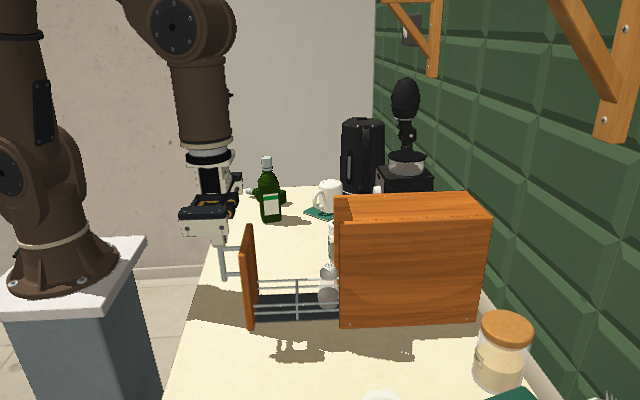

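Run:
```python
from h import *
w=pickle.load(open('w8.pkl','rb'));t=pickle.load(open('w8t.pkl','rb'))
print('panel top front edge z170',onz(w,[[205,187],[430,187]],.17,t).round(4).tolist())
print('panel top back edge z170',onz(w,[[270,146],[370,146]],.17,t).round(4).tolist())
print('divider top bar?',onz(w,[[275,52],[358,52]],.049,t).round(4).tolist(),onz(w,[[275,58],[358,58]],.012,t).round(4).tolist())
print('rails z49',onz(w,[[270,100],[360,100]],.049,t).round(4).tolist(),'z12',onz(w,[[277,100],[357,100]],.012,t).round(4).tolist())
R=np.array([[np.cos(-.049),-np.sin(-.049)],[np.sin(-.049),np.cos(-.049)]])
c=np.array([.518,-.2115])
X=[np.r_[c+R@[a,b],z] for z in(.012,.049) for a,b in((-.039,-.037),(-.039,.037),(.039,.037),(.039,-.037))]
print(project(w,X,t).round().tolist())
s=pickle.load(open('side8.pkl','rb'));print(project(s,X).round().tolist())
for n,box in(('side8',(210,330,210,360)),('w8',(0,200,190,440))):
    a,b,c_,d=box; im=cv2.imread(f'pics/{n}.png')[a:b,c_:d]; cv2.imwrite(f'pics/{n}z.png',cv2.resize(im,(0,0),fx=3.2,fy=3))
```

```text
panel top front edge z170 [[0.4694, -0.1502, 0.17], [0.4634, -0.2688, 0.17]]
panel top back edge z170 [[0.4887, -0.1865, 0.17], [0.4862, -0.237, 0.17]]
divider top bar? [[0.5616, -0.1778, 0.049], [0.5581, -0.2494, 0.049]] [[0.5652, -0.1728, 0.012], [0.5611, -0.2548, 0.012]]
rails z49 [[0.5223, -0.1701, 0.049], [0.5183, -0.2505, 0.049]] z12 [[0.5255, -0.1716, 0.012], [0.5215, -0.2531, 0.012]]
[[351.0, 144.0], [282.0, 144.0], [279.0, 65.0], [354.0, 65.0], [356.0, 147.0], [277.0, 147.0], [274.0, 56.0], [359.0, 56.0]]
[[255.0, 319.0], [259.0, 296.0], [296.0, 294.0], [296.0, 318.0], [253.0, 304.0], [257.0, 281.0], [296.0, 279.0], [295.0, 302.0]]
```

View pics/side8z.png

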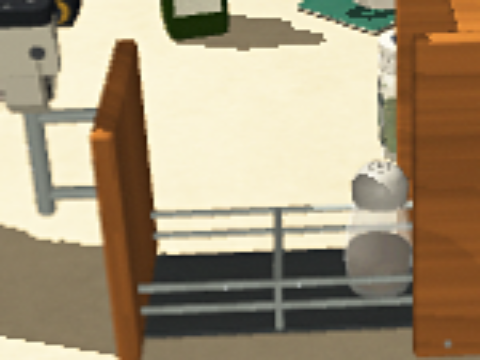

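View pics/w8z.png

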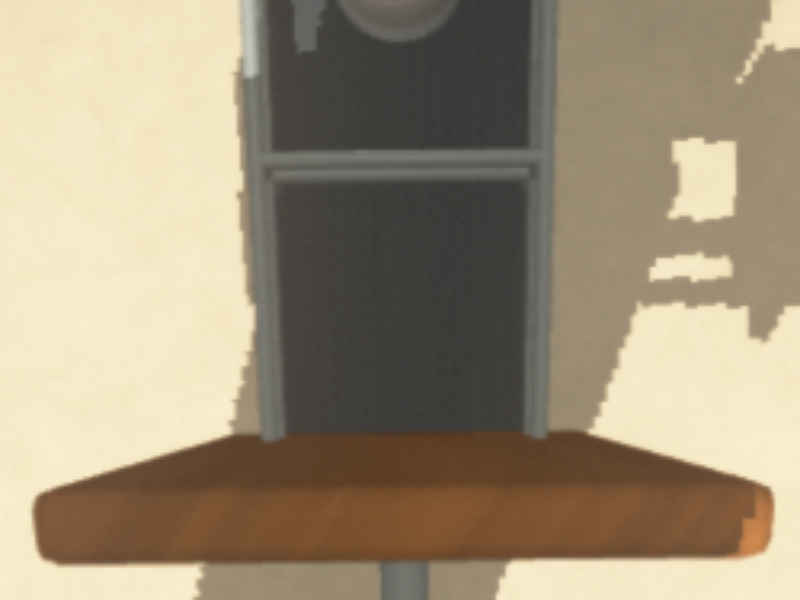

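>>> arm_command:
  motion:
    - [[4,0,0,0,0],[5,0,0,0,0],[6,0,0,0,0],[7,-3,0,0,0],[7,-4,0,0,0],[7,-4,0,0,0],[7,-1,0.5,-3,0],[7,0,0.6,-4.5,0],[7,0,0.6,-4.5,0],[7,0,0.6,-4.5,0]]

```text
t: 15.85
ee_pos: [0.4561, -0.041, 0.2765]
tcp_rot: [[0.001, 0.999, -0.049], [0.0, -0.049, -0.999], [-1.0, 0.001, -0.0]]
ft_force: [0.5, -0.0, -0.3]
width: 0.0702
```

>>> arm_command:
  motion:
    - [[7,0,0.6,-4.5,0],[7,0,0.6,-4.5,0],[7,0,0.6,-4.5,0],[7,0,0.6,-4.5,-5],[7,0,0.2,-2,-6],[7,0,0,0,0]]

```text
t: 16.6
ee_pos: [0.4896, 0.158, 0.2761]
tcp_rot: [[-0.0, 0.989, 0.145], [0.001, 0.145, -0.989], [-1.0, -0.0, -0.001]]
ft_force: [-0.3, -0.8, -0.3]
width: 0.07
```

Run:
```python
from h import *
p,R=st(); w=shot('wrist','w9');pickle.dump((p,R),open('w9t.pkl','wb')); s=shot('side','side9'); shot('top','top9')
print(project(s,[[.498,.2174,.19],[.498,.209,.19]]))
t=cv2.imread('pics/side9.png')[120:330,180:360]
cv2.imwrite('pics/m9.png',cv2.resize(t,(0,0),fx=2.8,fy=2.8))
```

```text
t 16.6 p [0.4896 0.158  0.2761] yaw z -81.64 down [-0.     0.001 -1.   ] F [-0.3 -0.8 -0.3] w 0.07 q [-0.17  0.24 -0.3   1.74  0.07  1.17 -1.92]
[[266.60027797 156.02345773]
 [266.50309543 156.93172932]]
```

View pics/w9.png

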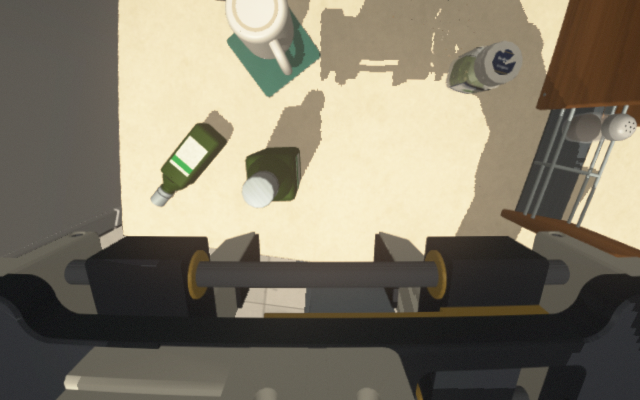

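View pics/m9.png

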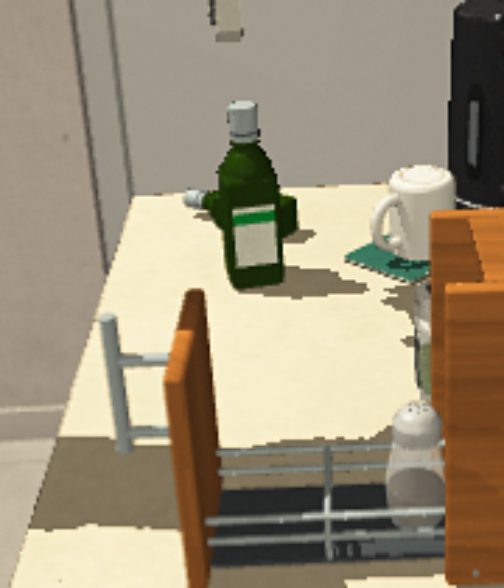

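Run:
```python
from h import *
im=cv2.imread('pics/w9.png')[130:220,230:320]; cv2.imwrite('pics/w9z.png',cv2.resize(im,(0,0),fx=6,fy=6,interpolation=cv2.INTER_CUBIC))
```

```text
(no output)
```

View pics/w9z.png

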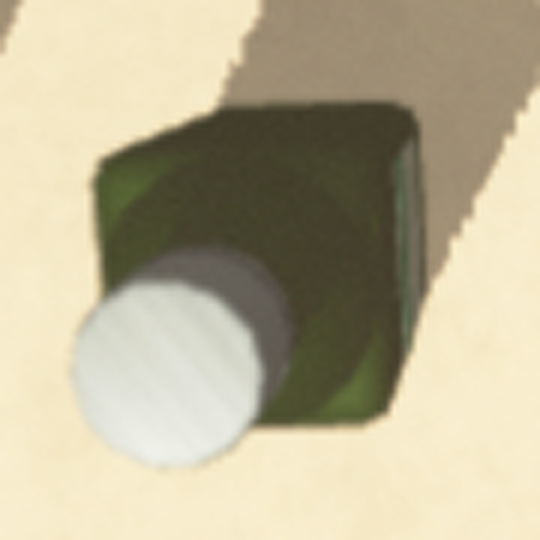

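Run:
```python
from h import *
w=pickle.load(open('w9.pkl','rb'));t=pickle.load(open('w9t.pkl','rb'))
Z=lambda u,v:(230+(u+.5)/6-.5,130+(v+.5)/6-.5)
c=onz(w,[Z(167,373)],.19,t)[0];print('cap',c, 'r',np.linalg.norm(onz(w,[Z(72,373)],.19,t)[0]-onz(w,[Z(262,373)],.19,t)[0]))
e=onz(w,[Z(228,108),Z(408,102),Z(416,125),Z(424,265)],0.0,t);print(e.round(4))
d=e[1]-e[0];print('far edge dir',np.degrees(np.arctan2(d[1],d[0])),np.linalg.norm(d)); d=e[3]-e[2];print(np.degrees(np.arctan2(d[1],d[0])),np.linalg.norm(d))
s=onz(w,[Z(98,175),Z(103,290),Z(270,425),Z(370,422)],.122,t);d=s[1]-s[0];print('sh',np.degrees(np.arctan2(d[1],d[0])));d=s[3]-s[2];print('sh',np.degrees(np.arctan2(d[1],d[0])))
R=t[1]
for b in (c,[.498,.2174,.19]): print(shift([b[0],b[1],.153],t[1],t[0]))
s=pickle.load(open('side9.pkl','rb'));print('side cap px',180+(242)/2.8,120+105/2.8, onz(s,[[180+(242)/2.8,120+105/2.8]],.19))
```

```text
cap [0.49869656 0.21254417 0.19      ] r 0.028422285836443913
[[0.5208 0.2381 0.    ]
 [0.5289 0.193  0.    ]
 [0.5234 0.1902 0.    ]
 [0.4881 0.1835 0.    ]]
far edge dir -79.88499313548077 0.045848900486250795
-169.22626109924684 0.03598202594743196
sh -172.78529069739295
sh -79.8568259924922
[12.31  1.69 -5.26]
[12.31  1.7  -5.75]
side cap px 266.42857142857144 157.5 [[0.49796241 0.20380896 0.19      ]]
```

>>> arm_command:
  motion:
    - [[7,0,0.8,-2.6,0],[7,0,0.9,-2.66,0],[7,3,0,0,0],[7,4,0,0,0],[7,3.2,0,0,0],[7,2,0,0,0],[7,0,0,0,0],[5,0,0,0,0],[4,0,0,0,0]]
  grip_force: 15

```text
t: 17.88
ee_pos: [0.5, 0.2106, 0.1554]
tcp_rot: [[0.002, 0.99, 0.141], [0.001, 0.141, -0.99], [-1.0, 0.002, -0.0]]
ft_force: [0.2, 0.4, -0.1]
width: 0.0547
```

Run:
```python
from h import *
p,R=st(); w=shot('wrist','w10')
```

```text
t 17.875 p [0.5    0.2106 0.1554] yaw z -81.87 down [ 0.002  0.001 -1.   ] F [ 0.2  0.4 -0.1] w 0.0547 q [-0.27  0.4  -0.31  1.85  0.15  0.92 -2.07]
```

View pics/w10.png

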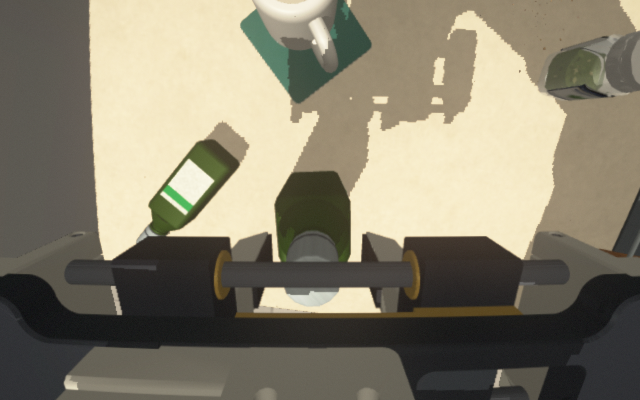

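>>> arm_command:
  motion:
    - [[2,0,0,0,0],[1.5,0,0,0,0],[1.5,0,0,0,0],[1.5,0,0,0,0],[1.5,0,0,0,0],[1.5,-0.5,0,0,0],[1.5,-1.5,0,0,0],[1.5,-2.5,0,0,0],[1.5,-2.5,0,0,0],[1.5,-1.5,0,0,0]]
  grip_force: 30

```text
t: 19.18
ee_pos: [0.4996, 0.2107, 0.2411]
tcp_rot: [[0.002, 0.99, 0.142], [0.001, 0.142, -0.99], [-1.0, 0.002, -0.0]]
ft_force: [0.4, 0.8, -4.0]
width: 0.029
```

Run:
```python
from h import *
p,R=st(); w=shot('wrist','w11'); s=shot('side','side11')
t=cv2.imread('pics/side11.png')[60:330,180:360]
u=cv2.imread('pics/w11.png')[100:330,200:440]
cv2.imwrite('pics/m11.png',np.hstack([cv2.resize(t,(380,570)),cv2.resize(u,(400,570))]))
```

```text
t 19.175 p [0.4996 0.2107 0.2411] yaw z -81.83 down [ 0.002  0.001 -1.   ] F [ 0.4  0.8 -4. ] w 0.029 q [-0.25  0.31 -0.32  1.74  0.11  1.11 -2.03]
```

View pics/m11.png

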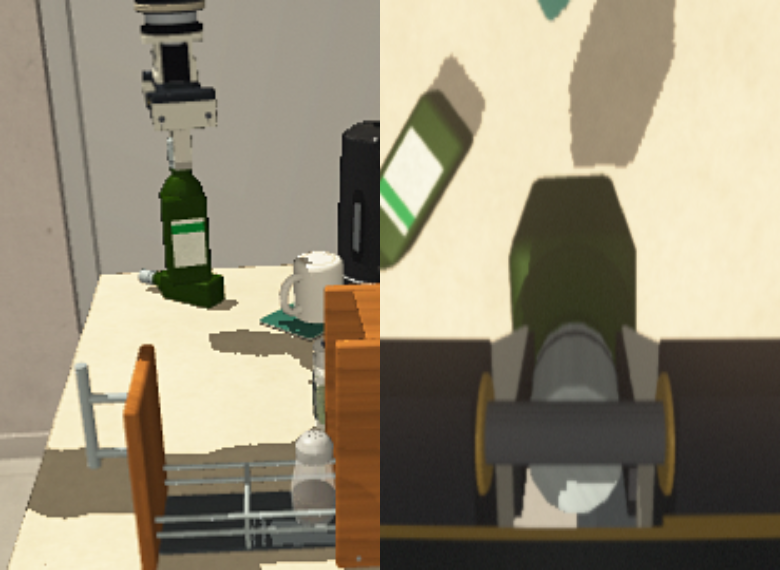

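>>> arm_command:
  motion:
    - [[1.5,0,0,0,4],[1.5,0,0,0,4],[1.5,0,0,0,4],[1.5,0,1.2,2,0],[1.5,0,1.5,4,0],[1.5,0,1.4,4.5,0],[1.5,0,0,4.5,0],[1.5,0,0,4.5,0],[1.5,0,0,4.5,0],[1.5,0,0,3,0]]

```text
t: 20.52
ee_pos: [0.5212, -0.0642, 0.2382]
tcp_rot: [[-0.002, 0.998, -0.069], [-0.001, -0.069, -0.998], [-1.0, -0.002, 0.001]]
ft_force: [0.7, -0.1, -4.3]
width: 0.0296
```

>>> arm_command:
  motion:
    - [[1.5,0,0,0,0],[1.5,0,0,0,0]]

```text
t: 20.78
ee_pos: [0.5219, -0.0608, 0.2386]
tcp_rot: [[-0.001, 0.998, -0.066], [0.001, -0.066, -0.998], [-1.0, -0.001, -0.001]]
ft_force: [0.3, 0.2, -3.9]
width: 0.0296
```

Run:
```python
from h import *
p,R=st(); w=shot('wrist','w12');pickle.dump((p,R),open('w12t.pkl','wb')); s=shot('side','side12');shot('top','top12')
print(shift([.5202,-.2116,p[2]],R,p))
t=cv2.imread('pics/side12.png')[60:330,180:420]
cv2.imwrite('pics/m12.png',cv2.resize(t,(0,0),fx=2.2,fy=2.2))
```

```text
t 20.775 p [ 0.5219 -0.0608  0.2386] yaw z -93.8 down [-0.001  0.001 -1.   ] F [ 0.3  0.2 -3.9] w 0.0296 q [ 0.14  0.27 -0.16  1.79  0.05  1.09 -1.67]
[-1.000e-02  8.300e-01  1.505e+01]
```

View pics/w12.png

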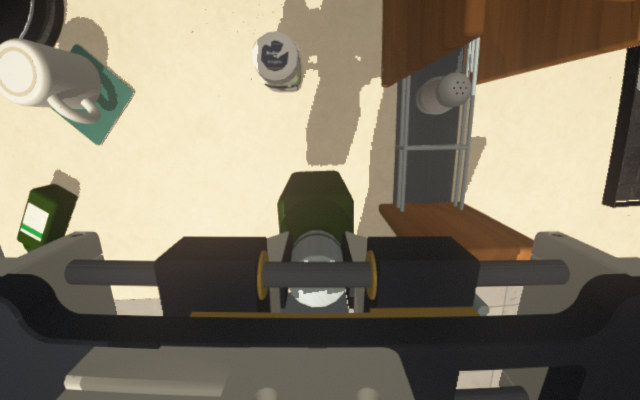

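View pics/m12.png

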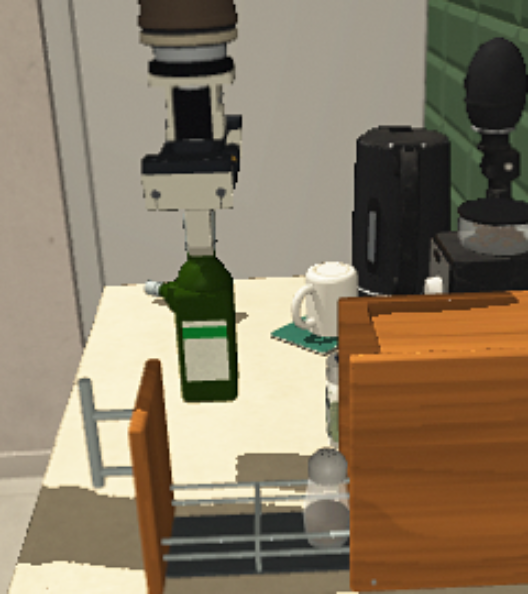

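Run:
```python
from h import *
im=cv2.imread('pics/w12.png')[100:260,270:540]; cv2.imwrite('pics/w12z.png',cv2.resize(im,(0,0),fx=2.9,fy=2.9,interpolation=cv2.INTER_CUBIC))
```

```text
(no output)
```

View pics/w12z.png

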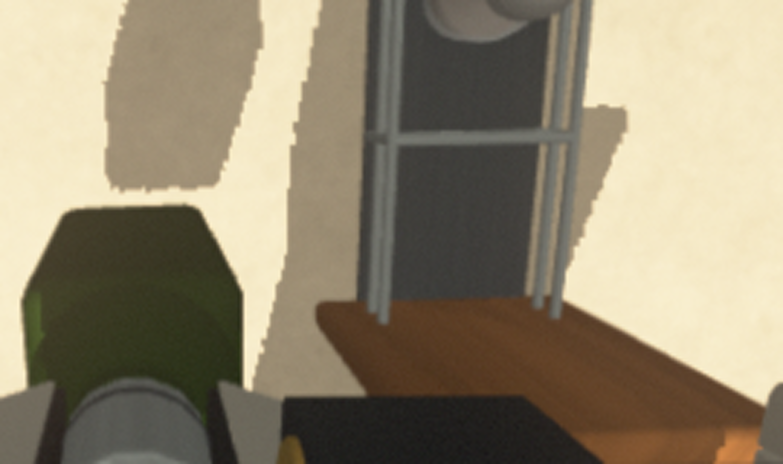

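Run:
```python
from h import *
w=pickle.load(open('w12.pkl','rb'));t=pickle.load(open('w12t.pkl','rb'))
Z=lambda u,v:(270+(u+.5)/2.9-.5,100+(v+.5)/2.9-.5)
def dr(a,b): d=b-a; return round(np.degrees(np.arctan2(d[1],d[0])),1),round(np.linalg.norm(d),4)
dv=onz(w,[Z(385,143),Z(578,137)],.049,t); print('divider front edge',dv.round(4).tolist(),dr(*dv))
L=onz(w,[Z(396,60),Z(390,300)],.049,t);print('L rail inner',L.round(4).tolist(),dr(*L))
Rr=onz(w,[Z(578,60),Z(553,300)],.049,t);print('R rail inner',Rr.round(4).tolist(),dr(*Rr))
ft=onz(w,[Z(66,212),Z(197,206)],.083,t);print('foot',ft.round(4).tolist(),dr(*ft))
print('sh',onz(w,[Z(23,295),Z(242,290)],.083+.122,t).round(4).tolist())
R=t[1];print(R[:,1])
```

```text
divider front edge [[0.5617, -0.1688, 0.049], [0.5595, -0.2519, 0.049]] (np.float64(-91.6), np.float64(0.0831))
L rail inner [[0.5954, -0.1731, 0.049], [0.4926, -0.1719, 0.049]] (np.float64(179.3), np.float64(0.1028))
R rail inner [[0.5913, -0.2498, 0.049], [0.4877, -0.2458, 0.049]] (np.float64(177.8), np.float64(0.1036))
foot [[0.5464, -0.0351, 0.083], [0.5454, -0.086, 0.083]] (np.float64(-91.1), np.float64(0.0508))
sh [[0.5456, -0.0348, 0.205], [0.5433, -0.0881, 0.205]]
[ 0.99779727 -0.06632582 -0.00122463]
```

>>> arm_command:
  motion:
    - [[1.5,0,0.6,1.5,0],[1.5,0,0.5,2.5,0],[1.5,0,0,2.7,0],[1.5,0,0,2.7,0],[1.5,0,0,2.5,0],[1.5,0,0,2,0],[1.5,0,0,1,0],[1.5,0,0,0,0],[1.5,0,0,0,0]]

```text
t: 22.05
ee_pos: [0.5235, -0.2099, 0.2392]
tcp_rot: [[0.0, 0.998, -0.065], [0.001, -0.065, -0.998], [-1.0, 0.0, -0.001]]
ft_force: [0.3, 0.5, -4.3]
width: 0.0293
```

Run:
```python
from h import *
p,R=st(); w=shot('wrist','w13');pickle.dump((p,R),open('w13t.pkl','wb')); s=shot('side','side13');shot('top','top13')
im=cv2.imread('pics/w13.png')[60:260,190:450]
t=cv2.imread('pics/side13.png')[100:340,180:380]
cv2.imwrite('pics/m13.png',np.hstack([cv2.resize(im,(440,420)),cv2.resize(t,(350,420))]))
```

```text
t 22.05 p [ 0.5235 -0.2099  0.2392] yaw z -93.75 down [ 0.     0.001 -1.   ] F [ 0.3  0.5 -4.3] w 0.0293 q [ 0.35  0.33 -0.09  1.7   0.03  1.11 -1.38]
```

View pics/m13.png

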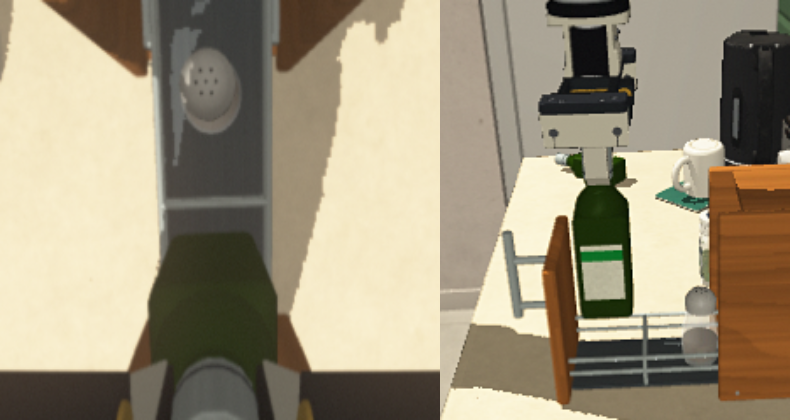

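Run:
```python
from h import *
w=pickle.load(open('w13.pkl','rb'));t=pickle.load(open('w13t.pkl','rb'))
Z=lambda u,v:(190+(u+.5)*260/440-.5,60+(v+.5)*200/420-.5)
print('div',onz(w,[Z(165,209),Z(266,207)],.049,t).round(4).tolist())
print('rails',onz(w,[Z(164,180),Z(267,180)],.049,t).round(4).tolist())
print('foot',onz(w,[Z(178,236),Z(250,234)],.084,t).round(4).tolist())
s=pickle.load(open('side13.pkl','rb'))
im=s['color'][170:340,230:380]; cv2.imwrite('pics/s13z.png',cv2.resize(im,(0,0),fx=4,fy=3.5,interpolation=cv2.INTER_CUBIC))
```

```text
div [[0.5601, -0.1759, 0.049], [0.5565, -0.2495, 0.049]]
rails [[0.5769, -0.1767, 0.049], [0.5721, -0.2508, 0.049]]
foot [[0.5488, -0.1871, 0.084], [0.5468, -0.2349, 0.084]]
```

View pics/s13z.png

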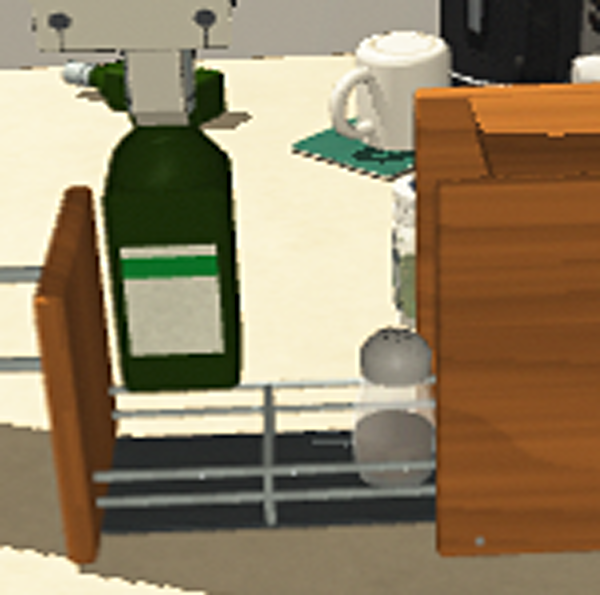

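>>> arm_command:
  motion:
    - [[1.5,1.2,0,0,0],[1.5,1.5,0,0,0],[1.5,1.5,0,0,0],[1.5,1.2,0,0,0],[1.5,0.8,0,0,0],[1.5,0.5,0,0,0],[1.5,0,0,0,0]]

```text
t: 23.08
ee_pos: [0.5232, -0.211, 0.172]
tcp_rot: [[-0.0, 0.998, -0.067], [0.0, -0.067, -0.998], [-1.0, -0.0, -0.0]]
ft_force: [-0.6, -0.0, -4.5]
width: 0.0293
```

>>> arm_command:
  motion:
    - [[1.5,0.2,0,0,0],[1.5,0.15,0,0,0],[1.5,0,0,0,0]]

```text
t: 23.45
ee_pos: [0.5233, -0.211, 0.1688]
tcp_rot: [[0.0, 0.998, -0.067], [-0.0, -0.067, -0.998], [-1.0, 0.0, 0.0]]
ft_force: [-0.8, -0.2, -4.2]
width: 0.0292
```

Run:
```python
from h import *
p,R=st(); w=shot('wrist','w14');pickle.dump((p,R),open('w14t.pkl','wb')); s=shot('side','side14')
im=cv2.imread('pics/w14.png')[60:260,190:450]
t=cv2.imread('pics/side14.png')[150:340,210:380]
cv2.imwrite('pics/m14.png',np.hstack([cv2.resize(im,(440,420)),cv2.resize(t,(350,420))]))
```

```text
t 23.45 p [ 0.5233 -0.211   0.1688] yaw z -93.82 down [ 0. -0. -1.] F [-0.8 -0.2 -4.2] w 0.0292 q [ 0.35  0.4  -0.09  1.79  0.04  0.96 -1.39]
```

View pics/m14.png

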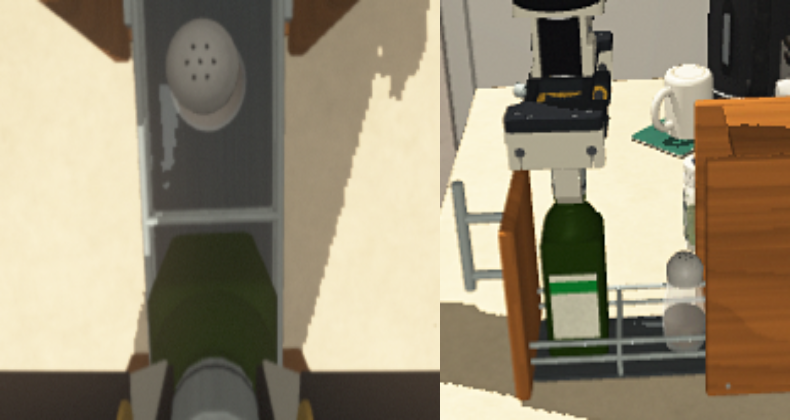

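Not in contact yet; the bottle is inside the bay. Lowering the last millimetres.

>>> arm_command:
  motion:
    - [[1.5,0.15,0,0,0],[1.5,0,0,0,0]]

```text
t: 23.8
ee_pos: [0.5232, -0.211, 0.1671]
tcp_rot: [[-0.0, 0.998, -0.067], [0.0, -0.067, -0.998], [-1.0, -0.0, -0.0]]
ft_force: [0.3, -0.5, -4.1]
width: 0.0296
```

>>> arm_command:
  motion:
    - [[1.5,0.1,0,0,0],[1.5,0,0,0,0]]

```text
t: 24.05
ee_pos: [0.5234, -0.211, 0.1664]
tcp_rot: [[0.0, 0.998, -0.067], [-0.0, -0.067, -0.998], [-1.0, 0.0, 0.0]]
ft_force: [-1.1, 0.3, -2.3]
width: 0.029
```

>>> arm_command:
  motion:
    - [[1.5,0.08,0,0,0],[1.5,0,0,0,0],[3.3,0,0,0,0],[4,0,0,0,0],[6,0,0,0,0],[6,0,0,0,0],[6,-2,0,0,0],[6,-4,0,0,0],[6,-4,0,0,0],[6,0,0,0,0]]

```text
t: 25.3
ee_pos: [0.525, -0.2116, 0.2687]
tcp_rot: [[0.006, 0.998, -0.067], [-0.002, -0.067, -0.998], [-1.0, 0.006, 0.002]]
ft_force: [-0.5, -0.0, 0.0]
width: 0.0599
```

Run:
```python
from h import *
p,R=st(); w=shot('wrist','w15');pickle.dump((p,R),open('w15t.pkl','wb')); s=shot('side','side15')
im=cv2.imread('pics/w15.png')[60:300,190:450]
t=cv2.imread('pics/side15.png')[150:340,210:380]
cv2.imwrite('pics/m15.png',np.hstack([cv2.resize(im,(440,420)),cv2.resize(t,(350,420))]))
print(shift([.4237,-.207,p[2]],R,p))
```

```text
t 25.3 p [ 0.525  -0.2116  0.2687] yaw z -93.83 down [ 0.006 -0.002 -1.   ] F [-0.5 -0.   0. ] w 0.0599 q [ 0.35  0.31 -0.09  1.66  0.03  1.17 -1.38]
[ -0.06 -10.14   0.22]
```

View pics/m15.png

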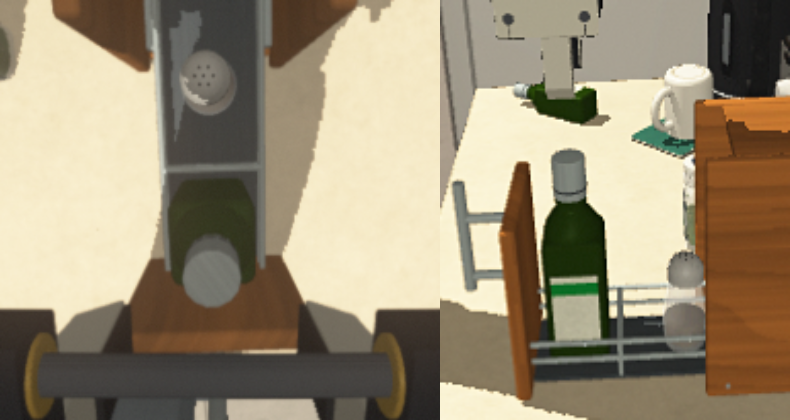

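>>> arm_command:
  motion:
    - [[6,0,-2,0,-1],[6,0,-3,0,0],[6,0,-3,0,0],[6,0,-2.1,0.1,0],[6,0,0,0,0]]

```text
t: 26.02
ee_pos: [0.4205, -0.2067, 0.2644]
tcp_rot: [[-0.002, 0.999, -0.05], [0.0, -0.05, -0.999], [-1.0, -0.002, -0.0]]
ft_force: [0.5, -0.6, 0.3]
width: 0.0601
```

Run:
```python
from h import *
p,R=st(); w=shot('wrist','w16')
print(project(w,[[.4237,-.207,.182]],(p,R)), shift([.4237,-.207,.1555],R,p))
```

```text
t 26.025 p [ 0.4205 -0.2067  0.2644] yaw z -92.89 down [-0.002  0.    -1.   ] F [ 0.5 -0.6  0.3] w 0.0601 q [ 0.42  0.15 -0.09  1.87  0.01  1.12 -1.3 ]
[[316.78942873 207.56573418]] [10.89  0.34  0.02]
```

View pics/w16.png

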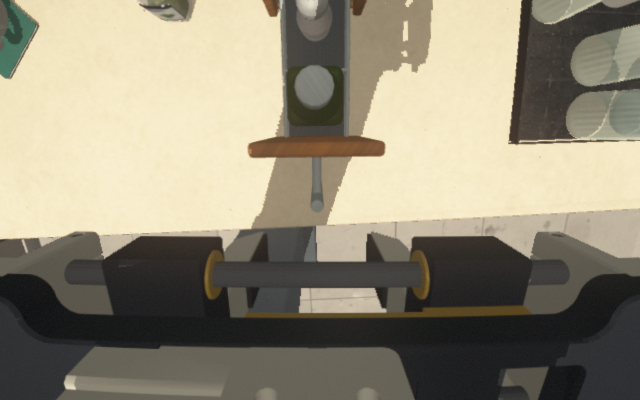

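The bar's top is at (317,205), and I predicted (317,208). Gripping the handle.

>>> arm_command:
  motion:
    - [[6,3,0.3,0,0],[6,3,0,0,0],[6,3,0,0,0],[6,1.8,0,0,0],[3,0,0,0,0],[1.5,0,0,0,0],[0.5,0,0,0,0],[0.5,0,0,0,0],[0.5,0,0,0,0],[0.5,0,0,0,0]]
  grip_force: 25

```text
t: 27.32
ee_pos: [0.4255, -0.207, 0.1577]
tcp_rot: [[0.001, 0.999, -0.049], [-0.0, -0.049, -0.999], [-1.0, 0.001, 0.0]]
ft_force: [-0.5, 0.0, 2.0]
width: 0.0113
```

```bash
python3 -c "
from h import *
st()"
```

```text
t 27.325 p [ 0.4255 -0.207   0.1577] yaw z -92.83 down [ 0.001 -0.    -1.   ] F [-0.5  0.   2. ] w 0.0113 q [ 0.41  0.27 -0.09  2.01  0.03  0.85 -1.31]
```

>>> arm_command:
  motion:
    - [[0.5,0,0.2,0,0],[0.5,0,0.4,0,0],[0.5,0,0.6,0,0],[0.5,0,0.8,0,0],[0.5,0,0.8,0,0],[0.5,0,0.8,0,0],[0.5,0,0.8,0,0],[0.5,0,0.8,0,0],[0.5,0,0.8,0,0],[0.5,0,0.8,0,0]]

```text
t: 28.58
ee_pos: [0.4941, -0.2096, 0.1577]
tcp_rot: [[0.001, 0.999, -0.049], [0.0, -0.049, -0.999], [-1.0, 0.001, -0.001]]
ft_force: [-1.3, 2.0, 6.1]
width: 0.0115
```

Run:
```python
from h import *
st(); s=shot('side','side17'); t=s['color'][130:340,180:420]
cv2.imwrite('pics/m17.png',cv2.resize(t,(0,0),fx=2.5,fy=2.5))
```

```text
t 28.575 p [ 0.4941 -0.2096  0.1577] yaw z -92.79 down [ 0.001  0.    -1.   ] F [-1.3  2.   6.1] w 0.0115 q [ 0.37  0.37 -0.09  1.87  0.04  0.91 -1.36]
```

View pics/m17.png

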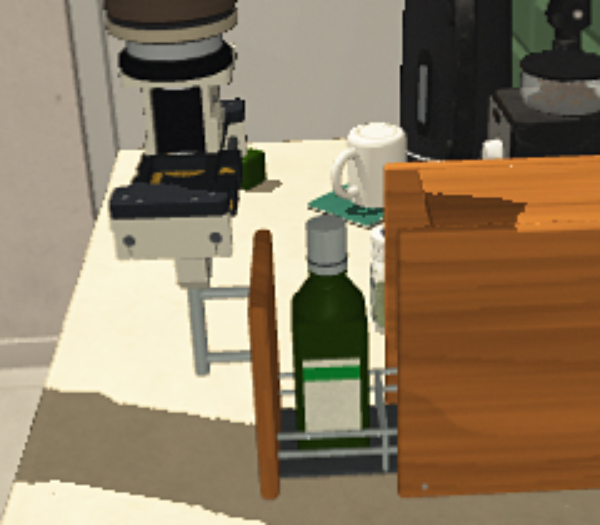

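>>> arm_command:
  motion:
    - [[0.5,0,0.7,0,0],[0.5,0,0.8,0,0],[0.5,0,0.8,0,0],[0.5,0,0.8,0,0],[0.5,0,0.8,0,0],[0.5,0,0.8,0,0],[0.5,0,0.8,0,0],[0.5,0,0.6,0,0],[0.5,0,0.4,0,0],[0.5,0,0.2,0,0]]

```text
t: 29.88
ee_pos: [0.561, -0.2122, 0.1577]
tcp_rot: [[0.001, 0.999, -0.048], [0.001, -0.048, -0.999], [-1.0, 0.001, -0.001]]
ft_force: [-1.6, 4.0, 6.7]
width: 0.0111
```

>>> arm_command:
  motion:
    - [[0.5,0,0.3,0,0],[0.5,0,0.3,0,0],[0.5,0,0.2,0,0],[0.5,0,0,0,0]]

```text
t: 30.38
ee_pos: [0.5692, -0.2125, 0.1577]
tcp_rot: [[0.001, 0.999, -0.048], [0.001, -0.048, -0.999], [-1.0, 0.001, -0.001]]
ft_force: [0.4, 3.8, 5.8]
width: 0.0114
```

Run:
```python
from h import *
st(); s=shot('side','side18'); t=s['color'][130:340,220:460]
cv2.imwrite('pics/m18.png',cv2.resize(t,(0,0),fx=2.5,fy=2.5))
```

```text
t 30.375 p [ 0.5692 -0.2125  0.1577] yaw z -92.75 down [ 0.001  0.001 -1.   ] F [0.4 3.8 5.8] w 0.0114 q [ 0.33  0.47 -0.08  1.7   0.04  0.97 -1.39]
```

View pics/m18.png

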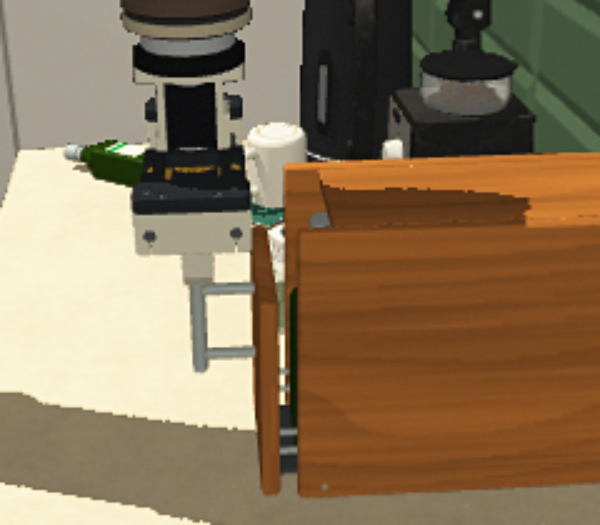

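>>> arm_command:
  motion:
    - [[0.5,0,0.3,0,0],[0.5,0,0.3,0,0],[0.5,0,0.2,0,0],[0.5,0,0.2,0,0],[0.5,0,0,0,0]]

```text
t: 31.05
ee_pos: [0.5792, -0.2129, 0.1578]
tcp_rot: [[0.001, 0.999, -0.048], [0.001, -0.048, -0.999], [-1.0, 0.001, -0.001]]
ft_force: [-0.1, 3.6, 5.4]
width: 0.011
```

>>> arm_command:
  motion:
    - [[0.5,0,0.2,0,0],[0.5,0,0.2,0,0],[0.5,0,0,0,0]]

```text
t: 31.42
ee_pos: [0.5822, -0.213, 0.1577]
tcp_rot: [[-0.001, 0.999, -0.048], [0.002, -0.048, -0.999], [-1.0, -0.001, -0.002]]
ft_force: [-3.2, 3.9, 9.7]
width: 0.0111
```

>>> arm_command:
  motion:
    - [[0.5,0,0.2,0,0],[0.5,0,0,0,0]]

```text
t: 31.68
ee_pos: [0.5823, -0.213, 0.1577]
tcp_rot: [[-0.004, 0.999, -0.048], [0.002, -0.048, -0.999], [-1.0, -0.004, -0.002]]
ft_force: [-10.8, 6.7, 15.1]
width: 0.0111
```

Run:
```python
from h import *
st(); s=shot('side','side19'); t=s['color'][130:340,220:460]
cv2.imwrite('pics/m19.png',cv2.resize(t,(0,0),fx=2.5,fy=2.5))
```

```text
t 31.675 p [ 0.5823 -0.213   0.1577] yaw z -92.78 down [-0.004  0.002 -1.   ] F [-10.8   6.7  15.1] w 0.0111 q [ 0.32  0.49 -0.08  1.66  0.04  1.   -1.39]
```

View pics/m19.png

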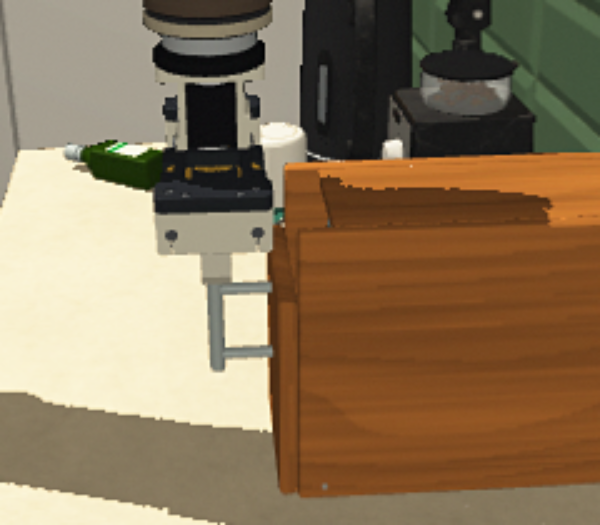

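>>> arm_command:
  motion:
    - [[3,0,0,0,0],[5,0,0,0,0],[5,0,0,0,0],[5,-2,0,0,0],[5,-3,0,0,0],[5,-4,0,0,0],[5,0,-4,0,0],[5,0,-5,0,0],[5,0,-5,0,0],[5,0,0,0,0]]

```text
t: 32.98
ee_pos: [0.441, -0.2082, 0.2476]
tcp_rot: [[-0.001, 0.999, -0.052], [-0.0, -0.052, -0.999], [-1.0, -0.001, 0.0]]
ft_force: [0.5, -0.5, -0.2]
width: 0.0496
```

Run:
```python
from h import *
p,R=st(); s=shot('side','side20'); shot('wrist','w20'); shot('top','top20')
t=s['color'][130:340,220:460]
cv2.imwrite('pics/m20.png',cv2.resize(t,(0,0),fx=2.5,fy=2.5))
for n in('side0','side19','side20'):
    im=cv2.imread(f'pics/{n}.png'); 
w=pickle.load(open('w20.pkl','rb'))
```

```text
t 32.975 p [ 0.441  -0.2082  0.2476] yaw z -92.96 down [-0.001 -0.    -1.   ] F [ 0.5 -0.5 -0.2] w 0.0496 q [ 0.4   0.2  -0.08  1.86  0.02  1.08 -1.31]
```

View pics/m20.png

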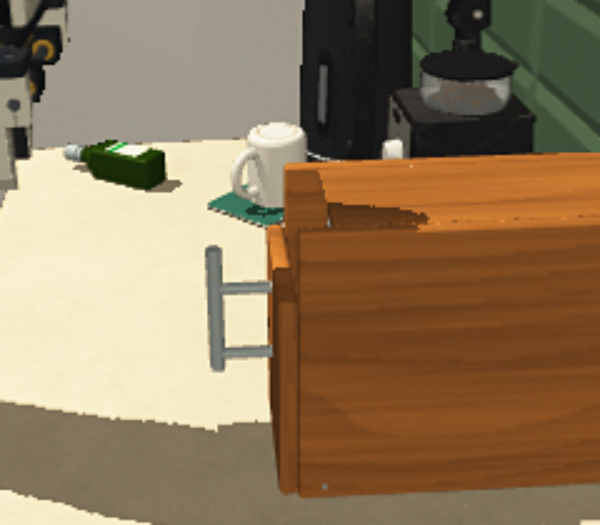

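View pics/w20.png

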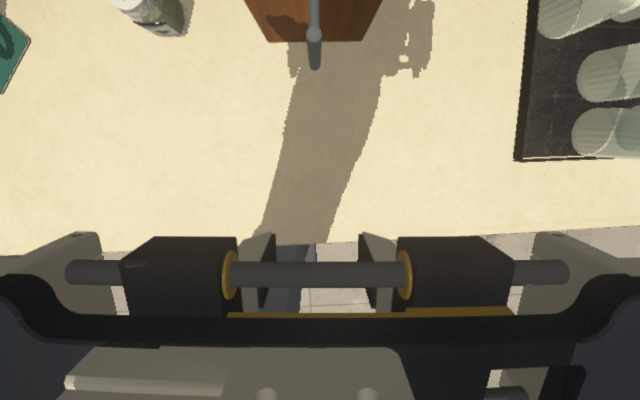

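View pics/top20.png

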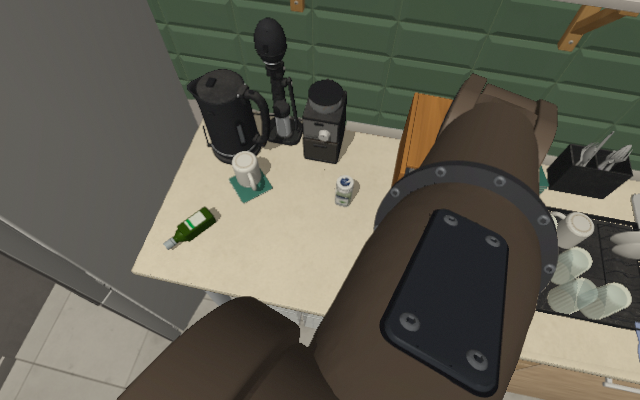

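>>> arm_command:
  motion:
    - [[5,0,-1,4,0],[5,0,-1,5,0],[5,0,-1,5,0],[5,0,-1,5,0],[5,0,-1,5,0],[5,0,0,4,0],[5,0,0,0,0],[5,0,0,0,0]]

```text
t: 34.12
ee_pos: [0.3818, -0.4844, 0.2467]
tcp_rot: [[-0.0, 0.999, -0.048], [0.001, -0.048, -0.999], [-1.0, -0.0, -0.001]]
ft_force: [0.0, 0.2, -0.4]
width: 0.0498
```

Run:
```python
from h import *
p,R=st(); s=shot('side','side21'); tp=shot('top','top21')
im=tp['color'][80:300,130:480]; cv2.imwrite('pics/top21z.png',cv2.resize(im,(0,0),fx=2.28,fy=2.28,interpolation=cv2.INTER_CUBIC))
T=lambda u,v:(130+(u+.5)/2.28-.5,80+(v+.5)/2.28-.5)
a=cv2.imread('pics/top0.png').astype(int);d=np.abs(a-tp['color']).max(2)
print('diff herb',d[160:215,325:362].mean(),'mug',d[145:205,225:275].mean())
```

```text
t 34.125 p [ 0.3818 -0.4844  0.2467] yaw z -92.76 down [-0.     0.001 -1.   ] F [ 0.   0.2 -0.4] w 0.0498 q [ 0.77  0.41  0.07  1.57 -0.03  1.17 -0.77]
diff herb 1.0815724815724816 mug 1.272
```

View pics/top21z.png

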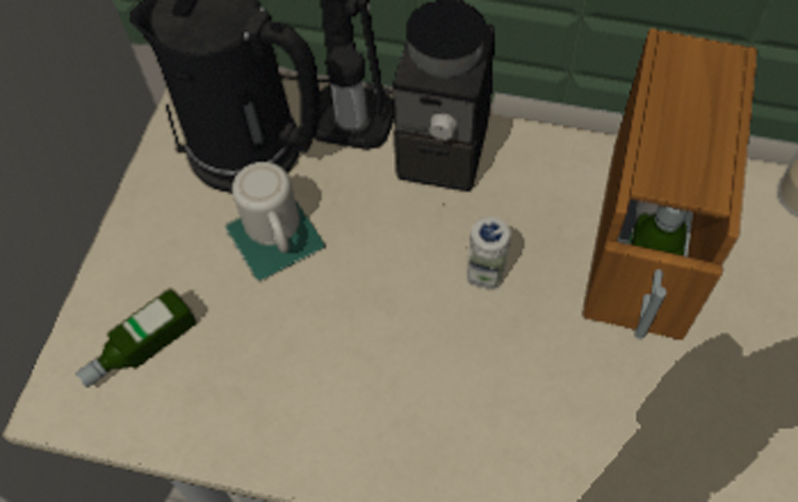

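The top view shows the bottle upright behind the panel, its cap at about (670,215) in the crop. The rack is shut, and the jar, mug and coaster haven't moved.

```bash
python3 -c "
from h import *
st(); print(ctrl.close_job())"
```

```text
t 34.225 p [ 0.3818 -0.4837  0.2472] yaw z -92.7 down [ 0.     0.001 -1.   ] F [0.4 1.  0.7] w 0.0502 q [ 0.77  0.4   0.07  1.57 -0.03  1.17 -0.77]
the job is handed in; nothing more can be done
None
```

The job is done and handed in at about 34 s. I tipped the large oil bottle up by its cap on the edge of its foot and left it standing by itself. Then I pulled the rack out, set the bottle upright in the front bay, let go, and slid the rack shut by its handle.

**Last checks:**
- **Rack:** the tray stopped moving at its end, and the side view shows the panel flush against the rack. It stayed there after I let go of the handle.
- **Bottle:** the top view shows it upright in the bay, with the arm clear of everything.
- **Herb jar, mug and coaster:** the pictures from before and after show no change.

**Uncertain or in disagreement:**
- **Salt shaker:** the roof hid it once the rack was closing. I last saw it standing just after the bottle was set down, and the tray moved gently from there.
- **Bottle position:** when it first stood free, the views put its cap up to about 13 mm apart. I settled this by measuring again before picking it up.
- **Forces:** while sliding the rack shut, the wrist readings went up to about 20 N. That was when I pressed the tray against its stop.

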